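# Fit the divider and show the desk tidy to the document camera

### The arm

A 6-joint arm with a two-finger parallel gripper is mounted at the origin on the work surface. World frame = base frame: x ahead of the robot, y to its left, z up, the work surface at z = 0. Lengths are in m, angles in rad, forces in N, time in s.
With the tool pointing down it reaches from about 0.375 to 0.975 m from the base axis. Payload 3.8 kg.
Tool frame: the origin (TCP) lies at the very end of the fingers, on their centre line; the grasp point (between the pads) lies 19 mm behind it; z points along the fingers, y is the direction in which the jaws open and shut (so a half turn about z gives the same grasp; the last joint's range is limited). The gripper opens to 85 mm and grips with 20 to 120 N. Pads are 22 mm wide; open, the fingers measure 114 mm over their backs; the gripper's body (76 mm by 85 mm) begins 54 mm behind the grasp point. The pads swing forward as they close: fully open they stand 13 mm farther back than shut.
Start: joints at [-1.176, 0.264, 1.604, -0, 1.274, -0.037], TCP at [0.282, -0.613, 0.231] pointing down, gripper open.
Joint ranges: [-2.63, 2.63], [-0.94, 2.18], [0.31, 2.57], [-1.31, 4.45], [0, 2.66], [-2.55, 2.55]. Speed limits (rad/s): [2.57, 2.57, 3.14, 3.14, 3.14, 3.14].

### API

Orientations are given as a rotation vector (axis times angle).
In Python, from workcell import bot, viewer gives the robot as it stands.
- The arm moves only by the tool jog_arm, never from a script. Its argument "motion" is a list of rows, each an object of numbers: "dx", "dy", "dz": the shift along the world's x, y, z in cm; "turn": the turn about the world's z in rad. A call has 1 to 12 rows; each row shifts and turns the commanded pose from where the row before left it; what a row does not reach is not made up. A row lasts 1/12 s, in which the tool goes at most 41.7 mm and 7.16 degrees, less where a joint would pass 70% of its speed; a pose out of reach is approached as far as the arm can. A call is refused whole if a number of a shift passes 4.17 or a number of a turn 0.125, either way. A call with a gripper value outside its range is refused whole. "fingers" is the finger opening in cm, from 0 to 8.54, set as the call begins (left out, the last holds). The fingers move at their own pace and stop on an object; "grip_force" is the grip in N (left out, the last holds). Time passes only in rows, so rows that do not move let the fingers close. It gives the time, the measured TCP pose, the force and the opening at its end, in the units of the state.
- bot.read_state(): the state, without advancing time (a new reading comes with each control period).
- viewer.read_camera(name): name is "scene" or "top" or "wrist"; returns (picture, depth): 384x512x3 uint8, red, green, blue; 384x512 float32, m along the optical axis (not along the pixel's ray), 0 where there is no reading.
- viewer.camera_info(name): a dict with "vertical_fov" (degrees; the focal length in pixels is half the picture's height over the tangent of half this angle, whatever the lens; pixels are square), "cx", "cy" (the principal point, pixels), "R" (3x3) and "t" (3): a world point X has camera coordinates R X + t. Camera axes: x right, y down, z forward; pixel columns grow to the right and rows downward; lengths in m; the calibration is good to about 2 mm. A picture is of the moment at which its call begins: read the wrist's pose just before it. camera_info takes no time and is no camera call; for the wrist camera it gives the pose at the moment of the call.
- bot.finish_job(): hands the job in, once; it reports no verdict.
The state is a dict: "time": time; "q": joint angles; "joint_vel": joint speeds; "joint_torque": joint torques, N m; "tool_pos": TCP position; "tcp_rot": TCP orientation; "wrist_force": force on the tool from outside, world axes, zero at the start; "torque": the same for the moment, N m; "width": opening from 0.0 (shut) to 1.0 (fully open).
Only numpy, scipy, OpenCV 4.12 (cv2) and the standard library are available. Lean on these libraries where they do the work, as an engineer would, in place of code of your own. Each camera call takes 0.05 s, during which the arm holds its last target. There are 200 camera calls.

### The job

Take the divider that fits the plywood desk tidy (108 mm wide, the middle-sized of the three panels in the drying rack) and slide it down its grooves until it is fully home, then let it go. Then pick up the tidy with the divider in it and hold it up still in front of the document camera for checking: the low front wall 15 cm from the lens, its middle on the line of sight, and the tidy tipped back just enough to face the lens squarely. Finish while holding it there, and leave the camera, the other two panels and everything else on the bench as they are.

Things in the scene. Friction and masses are not known exactly. Their poses are not given: they have to be found in the camera images.
- divider_mid (a point): The divider that fits: a panel 108 mm wide, plywood, 6 mm thick and 92 mm high, standing on edge across one of the three slots of the rack, 4 mm clipped off its corners; origin at its centre, 46 mm above its lower edge; x = through its thickness, y along its width, z up.
- narrow_panel_mid (a point): A panel 80 mm wide that is too narrow, to be left in the rack: plywood, 6 mm thick and 92 mm high, standing on edge across one of the three slots of the rack, 4 mm clipped off its corners; origin at its centre, 46 mm above its lower edge; x = through its thickness, y along its width, z up.
- wide_panel_mid (a point): A panel 136 mm wide that is too wide, to be left in the rack: plywood, 6 mm thick and 92 mm high, standing on edge across one of the three slots of the rack, 4 mm clipped off its corners; origin at its centre, 46 mm above its lower edge; x = through its thickness, y along its width, z up.
- rack: Wooden drying rack fixed to the bench, 160 mm (x) by 120 mm (y), 30 mm high; origin under its middle. Three slots run along its y at x = -50, 0 and +50 mm, 8 mm wide, their floor 8 mm above the bench; one panel stands in each, in any order, so the panels' centres are 54 mm above the bench and they stick out 70 mm above the rack.
- tidy_mid (a point): The middle of the desk tidy, 55 mm above its underside. The tidy is a loose open plywood box of 0.22 kg, 100 mm deep (x) and 123 mm wide (y), z up. Its low front wall (6 mm thick, 50 mm high) is at x = -50 mm, its tall back wall (9 mm thick, 110 mm high, the highest part, easily pinched from above to lift the tidy) at x = +50 mm; side walls 6 mm thick, 60 mm high, floor 8 mm thick. It starts standing on the bench with its front roughly away from the robot.
- tidy_slot (a point): Middle of the tidy's pair of grooves, on the inner floor (8 mm above the underside and 6 mm in front of tidy_mid); axes as the tidy. On each side wall two upright strips (10 mm by 9 mm, tops rounded, 57 mm above the underside) leave a groove 9 mm wide (x); the side walls are 111 mm apart. A divider fully home stands upright on the floor here, its x along the tidy's x (either way round), its centre 46 mm above this point; its top is then 100 mm above the underside of the tidy.
- tidy_front (a point): Middle of the outer face of the tidy's low front wall, 25 mm above the underside; axes as the tidy, so the face looks along -x.
- tidy_back (a point): Middle of the top edge of the tidy's tall back wall, half-way through its 9 mm thickness, 110 mm above the underside and 45.5 mm behind tidy_mid; axes as the tidy. There is 43 mm free between this wall and the seated divider.
- lens (a point): Middle of the front glass of the document camera's lens (black barrel 26 mm across in a white head 76 x 50 x 30 mm, on a post at the far side of the bench). The camera looks along this point's own -x: towards the robot and somewhat down; y is level across the head, z up across the head. Its height and tilt differ each time. To be squarely before it, the tidy's z and the lens's z are parallel and their x axes opposite.
- camera: Base of the document camera, fixed to the far side of the bench, white, 150 x 120 x 20 mm; origin under its middle. The post (20 mm thick) stands 45 mm behind the middle (+x) and carries the head.
- sanding_block: Cork and wood sanding block, 95 x 55 x 30 mm, a bystander; origin under its middle.
- marker: Black felt marker with green cap, 15 mm thick, 136 mm long along x, lying on the bench, a bystander.
- pencil: Flat red carpenter's pencil, 185 x 15 x 7 mm, lying along x, a bystander.
- glue_bottle: White glue bottle with orange cap, 60 mm across, 165 mm high, a bystander; origin under its middle.
- wheel: Plywood wheel lying flat, 96 mm across, 18 mm thick, with a 10 mm hole, a bystander.
- try_square: Try square lying flat: dark stock 115 x 20 x 18 mm along x, steel blade 165 mm along y, a bystander.
There are look-alikes about, which are no part of the job. Of the things like the part that bears tidy_mid, leave any that is turquoise; of the rest the larger one is meant.

How it is judged:
On the way:
1. the divider is fully home in the tidy's grooves and let go, the tidy standing on the bench (x of divider_mid in the frame of tidy_slot between -0.006 and 0.006 m and y of divider_mid in the frame of tidy_slot between -0.005 and 0.005 m and z of divider_mid in the frame of tidy_slot between 0.04 and 0.0495 m and angle between the x axis of divider_mid and the x axis of tidy_mid, either way round below 0.12 rad and contact force between the fingers and divider below 0.3 N and height (world z) of tidy_mid below 0.062 m and angle between tidy_mid's own z axis and vertical below 0.1 rad), for 0.3 s.
At the end, for the whole second after the job is handed in: Divider home in the tidy: within 6 mm (x), 5 mm (y), raised under 3.5 mm, square to 0.12 rad. Tidy held still in the air by the fingers, right way up, middle of its front 125 to 175 mm before the lens, within 25 mm of the line of sight sideways and up or down, facing it within 0.17 rad (x of divider_mid in the frame of tidy_slot between -0.006 and 0.006 m and y of divider_mid in the frame of tidy_slot between -0.005 and 0.005 m and z of divider_mid in the frame of tidy_slot between 0.04 and 0.0495 m and angle between the x axis of divider_mid and the x axis of tidy_mid, either way round below 0.12 rad and x of tidy_front in the frame of lens between -0.175 and -0.125 m and y of tidy_front in the frame of lens between -0.025 and 0.025 m and z of tidy_front in the frame of lens between -0.025 and 0.025 m and x of tidy_back in the frame of lens below -0.2 m and angle between the x axis of tidy_mid and the x axis of lens, either way round below 0.17 rad and angle between the y axis of tidy_mid and the y axis of lens, either way round below 0.17 rad and angle between tidy_mid's own z axis and vertical below 0.7 rad and height (world z) of tidy_mid above 0.14 m and contact force between the fingers and tidy above 1 N and linear speed of tidy below 0.03 m/s and angular speed of tidy below 0.2 rad/s); the arm keeps its last pose, push and grip.
It fails at once if the document camera was pushed out of place (distance of lens from where it was at the start of the episode above 0.012 m).
It fails at once if one of the other two panels was moved (distance of any of narrow_panel_mid, wide_panel_mid from where it was at the start of the episode above 0.03 m).
It fails at once if a thing lying on the bench was moved (distance of any of sanding_block, marker, pencil, glue_bottle, wheel, try_square from where it was at the start of the episode above 0.03 m).
It also fails if it takes over 58 s, if anything falls off the work surface, if the arm or the gripper's body presses on something with over 40 N, if the wrist force passes 120 N, or if a joint passes its speed limit or range.

## Working session

There is one attempt and no reset: what is moved stays moved. The work goes in short steps, Python scripts to look and compute and a tool call to move; the robot and the scene stay as the last step left them, time stands still between calls to the robot, and variables do not carry over. Pictures are saved under pics/ and viewed, about 8 in all and at most 12, crops included, and the job is handed in when it is done.

Besides the shell and the picture viewer there is one more tool, called after "Call:" as a command line: name --argument value ..., lists and objects as JSON in quotes. jog_arm: Moves the arm, as the interface text tells. Its arguments: {"type":"object","properties":{"motion":{"type":"array"},"fingers":{"type":"number"},"grip_force":{"type":"number"}},"required":["motion"]}

```bash
mkdir -p pics; ls; cat > h.py <<'E'
import numpy as np, cv2
from workcell import bot, viewer
def look(n):
    i=viewer.camera_info(n); p,d=viewer.read_camera(n)
    f=p.shape[0]/2/np.tan(np.radians(i["vertical_fov"])/2)
    v,u=np.mgrid[:p.shape[0],:p.shape[1]]
    C=np.stack([(u-i["cx"])/f*d,(v-i["cy"])/f*d,d],-1)
    W=(C-np.array(i["t"]))@np.array(i["R"])
    W[d<=0]=np.nan
    return p,d,W
def save(n,p): cv2.imwrite("pics/"+n,cv2.cvtColor(p,cv2.COLOR_RGB2BGR))
E
python3 - <<'E'
from h import *
print(bot.read_state())
for n in("scene","top"):
    p,d,W=look(n); save(n+"0.png",p); np.savez("/tmp/"+n,p=p,W=W)
    i=viewer.camera_info(n); print(n,i["vertical_fov"],-np.array(i["R"]).T@i["t"],np.array(i["R"])[2])
a=cv2.imread("pics/top0.png"); cv2.imwrite("pics/top0b.png",cv2.resize(a,(800,600)))
a=cv2.imread("pics/scene0.png"); cv2.imwrite("pics/scene0b.png",cv2.resize(a,(800,600)))
E
```

```text
pics
{'time': 0.0, 'q': array([-1.17592310e+00,  2.64767936e-01,  1.60539371e+00,  2.14551330e-05,
        1.27371397e+00, -3.68601559e-02]), 'joint_vel': array([-0.0011954 , -0.00075663,  0.00123239, -0.00073736, -0.00079025,
        0.00103857]), 'joint_torque': array([ 1.45646700e-03, -5.15108836e+01, -3.67320371e+01, -1.72386308e-05,
        1.28930208e-02,  7.27019682e-06]), 'tool_pos': array([ 0.28219295, -0.61236069,  0.22994144]), 'tcp_rot': array([-3.06648396e+00, -6.72418921e-01,  6.06372533e-04]), 'wrist_force': array([ 0.41257228, -0.28316809,  1.06807752]), 'torque': array([ 0.02449953, -0.03104054,  0.03143345]), 'width': 1.0015879485410728}
scene 55.42857640825636 [1.23710041 0.01105133 1.2783209 ] [-0.5292595  -0.03316208 -0.84781169]
top 44.30577600683926 [ 0.41860599 -0.03788467  1.72630965] [ 8.25399574e-02  8.49124883e-04 -9.96587394e-01]
```

View pics/top0b.png

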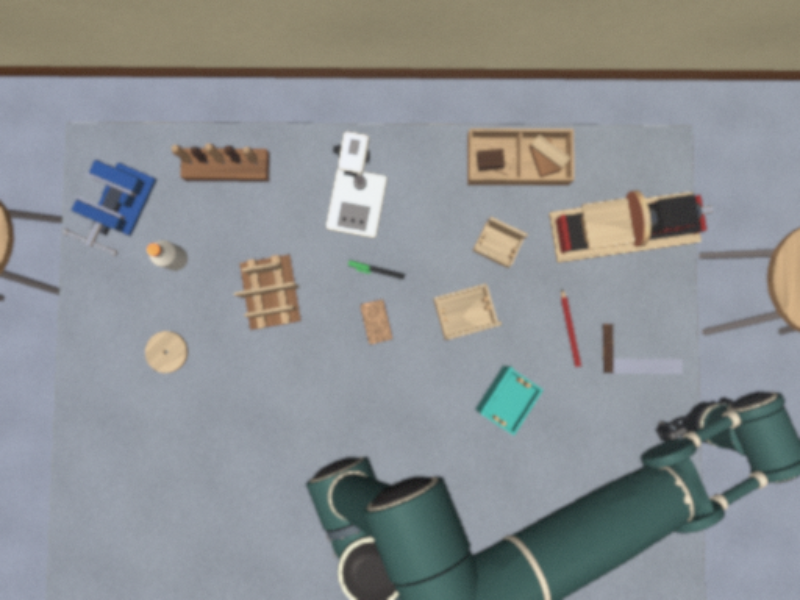

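View pics/scene0b.png

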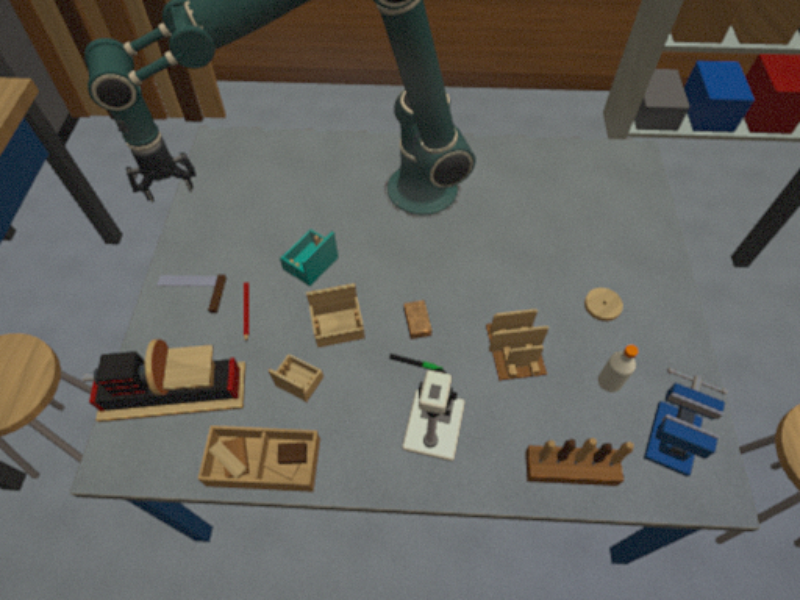

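```bash
cat > m.py <<'E'
from h import *
s=800/512
for n in("top","scene"):
    D=np.load("/tmp/%s.npz"%n); p,W=D["p"],D["W"]
    Z=W[...,2]; print(n,"bench z",np.nanmedian(Z[(abs(W[...,0]-.5)<.1)&(abs(W[...,1])<.4)]))
    def clus(mask,lab,minn=8):
        k,L,st,c=cv2.connectedComponentsWithStats(mask.astype(np.uint8),connectivity=8)
        for j in range(1,k):
            if st[j,4]<minn: continue
            P=W[L==j]; (cx,cy),(w,h),a=cv2.minAreaRect((P[:,:2]*1000).astype(np.float32))
            print(lab,st[j,4],"xyz",P.mean(0).round(3),"zmax %.3f"%P[:,2].max(),"rect",round(cx),round(cy),"size %.0f %.0f ang %.0f"%(w,h,a),"pix",c[j].round())
    roi=(W[...,0]>.3)&(W[...,0]<.95)&(abs(W[...,1])<.5)
    clus(roi&(Z>.08)&(Z<.13),"hi")
    clus(roi&(Z>.18)&(Z<.6)&(W[...,0]>.5),"head")
E
python3 m.py
```

```text
top bench z 0.0019934022645283814
hi 31 xyz [0.838 0.43  0.107] zmax 0.130 rect 838 430 size 9 21 ang 56 pix [119. 101.]
hi 32 xyz [0.837 0.392 0.107] zmax 0.129 rect 838 393 size 12 23 ang 48 pix [129. 101.]
hi 29 xyz [0.837 0.355 0.107] zmax 0.130 rect 837 354 size 11 20 ang 51 pix [140. 101.]
hi 29 xyz [0.837 0.317 0.105] zmax 0.130 rect 839 319 size 15 21 ang 36 pix [151. 101.]
hi 27 xyz [0.837 0.279 0.106] zmax 0.126 rect 838 280 size 12 22 ang 45 pix [162. 101.]
hi 14 xyz [0.793 0.042 0.103] zmax 0.126 rect 794 41 size 6 18 ang 22 pix [229. 114.]
hi 248 xyz [ 0.689 -0.476  0.125] zmax 0.130 rect 687 -479 size 100 48 ang 6 pix [380. 143.]
hi 26 xyz [ 0.7   -0.272  0.085] zmax 0.090 rect 700 -273 size 45 7 ang 64 pix [319. 142.]
hi 12 xyz [ 0.683 -0.308  0.085] zmax 0.093 rect 682 -308 size 20 8 ang 61 pix [329. 146.]
hi 193 xyz [0.619 0.465 0.11 ] zmax 0.130 rect 621 471 size 50 58 ang 74 pix [106. 163.]
hi 62 xyz [0.594 0.259 0.095] zmax 0.106 rect 594 261 size 7 80 ang 11 pix [167. 171.]
hi 89 xyz [0.545 0.249 0.098] zmax 0.110 rect 545 250 size 7 135 ang 10 pix [169. 185.]
hi
[... 1214 characters left out ...]
32 xyz [0.806 0.043 0.106] zmax 0.130 rect 806 43 size 19 9 ang 86 pix [276. 275.]
hi 36 xyz [0.846 0.28  0.105] zmax 0.130 rect 846 281 size 21 9 ang 63 pix [348. 290.]
hi 42 xyz [0.846 0.318 0.105] zmax 0.128 rect 846 318 size 20 10 ang 59 pix [360. 291.]
hi 43 xyz [0.845 0.355 0.107] zmax 0.130 rect 845 355 size 20 10 ang 42 pix [371. 291.]
hi 46 xyz [0.845 0.393 0.105] zmax 0.130 rect 843 396 size 21 14 ang 50 pix [383. 292.]
hi 46 xyz [0.845 0.431 0.106] zmax 0.129 rect 844 433 size 22 14 ang 54 pix [395. 292.]
head 563 xyz [0.804 0.045 0.299] zmax 0.319 rect 796 48 size 88 70 ang 2 pix [279. 251.]
head 20 xyz [0.841 0.359 0.184] zmax 0.188 rect 841 359 size 13 13 ang 28 pix [379. 282.]
```

```bash
python3 - <<'E'
from h import *
a=[]
for n in("top","scene"):
    D=np.load("/tmp/%s.npz"%n); p,W=D["p"],D["W"]; Z=W[...,2]
    m=(Z>.24)&(Z<.36)&(abs(W[...,0]-.8)<.08)&(abs(W[...,1]-.045)<.07)
    P=W[m]; C=p[m].astype(int); white=C.min(1)>120
    print(n,m.sum(),"min/max",P.min(0).round(3),P.max(0).round(3))
    # local normals
    gy=np.roll(W,-2,0)-np.roll(W,2,0); gx=np.roll(W,-2,1)-np.roll(W,2,1)
    N=np.cross(gy,gx); N/=np.linalg.norm(N,axis=-1,keepdims=True); N[N[...,2]<0]*=-1
    er=cv2.erode(m.astype(np.uint8),np.ones((5,5)))>0
    Q=W[er]; 
    # RANSAC plane
    best=None; rng=np.random.default_rng(0)
    for _ in range(600):
        t=Q[rng.choice(len(Q),3,False)]; v=np.cross(t[1]-t[0],t[2]-t[0]); l=np.linalg.norm(v)
        if l<1e-6: continue
        v/=l; k=abs((Q-t[0])@v)<.002
        if best is None or k.sum()>best.sum(): best=k
    c=Q[best].mean(0); v=np.linalg.svd(Q[best]-c)[2][2]; v*=np.sign(v[2]); print(" plane",best.sum(),len(Q),c.round(3),v.round(3))
    k=abs((P-c)@v)<.004; R=P[k]; e=np.array([-v[1],v[0],0]);
    r=cv2.minAreaRect((R[:,:2]*1000).astype(np.float32)); print(" top rect",r)
    m2=(Z>.012)&(Z<.03)&(abs(W[...,0]-.76)<.15)&(abs(W[...,1]-.04)<.12)&(p.min(2)>110)
    k,L,st,cc=cv2.connectedComponentsWithStats(m2.astype(np.uint8)); j=1+st[1:,4].argmax()
    print(" base",st[j,4],cv2.minAreaRect((W[L==j][:,:2]*1000).astype(np.float32)))
    ys,xs=np.where(m); cr=p[ys.min()-12:ys.max()+12,xs.min()-15:xs.max()+15]
    a.append(cv2.resize(cr,(400,500),interpolation=cv2.INTER_CUBIC))
save("head.png",np.hstack(a))
E
```

```text
top 484 min/max [0.754 0.012 0.268] [0.838 0.084 0.322]
 plane 121 241 [0.794 0.043 0.309] [-0.167  0.083  0.982]
 top rect ((797.04443359375, 43.899658203125), (69.14033508300781, 80.56317138671875), 50.00405502319336)
 base 1113 ((756.8002319335938, 51.60414123535156), (120.48568725585938, 150.7555389404297), 79.455322265625)
scene 521 min/max [0.752 0.013 0.264] [0.84  0.083 0.319]
 plane 175 267 [0.798 0.046 0.309] [-0.171  0.053  0.984]
 top rect ((793.8329467773438, 45.518287658691406), (60.80725860595703, 82.5792465209961), 72.56088256835938)
 base 819 ((756.1582641601562, 51.48182678222656), (119.92354583740234, 149.33950805664062), 79.43470764160156)
```

View pics/head.png

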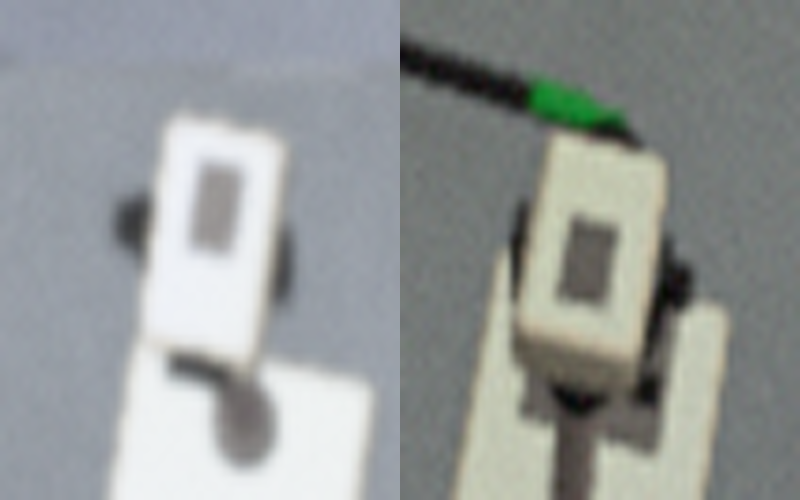

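Call:
jog_arm --motion '[{"dx": 1.5,"dy": -3.8},{"dx": 1.5,"dy": -3.8},{"dx": 1.5,"dy": -3.8},{"dx": 1.5,"dy": -3.8},{"dx": 1.5,"dy": -3.8},{"dx": 1.5,"dy": -3.8},{"dx": 1.5,"dy": -3.8},{"dx": 1.5,"dy": -3.8},{"dx": 1.5,"dy": -3.8},{"dx": 1.5,"dy": -3.8}]'

```text
validation failed for argument at $.mo...
```

Call:
jog_arm --motion '[{"dx": 1.5,"dy": -3.8,"dz": 0,"turn": 0},{"dx": 1.5,"dy": -3.8,"dz": 0,"turn": 0},{"dx": 1.5,"dy": -3.8,"dz": 0,"turn": 0},{"dx": 1.5,"dy": -3.8,"dz": 0,"turn": 0},{"dx": 1.5,"dy": -3.8,"dz": 0,"turn": 0},{"dx": 1.5,"dy": -3.8,"dz": 0,"turn": 0},{"dx": 1.5,"dy": -3.8,"dz": 0,"turn": 0},{"dx": 1.5,"dy": -3.8,"dz": 0,"turn": 0},{"dx": 1.5,"dy": -3.8,"dz": 0,"turn": 0},{"dx": 1.5,"dy": -3.8,"dz": 0,"turn": 0}]'

```text
time: 0.93
tool_pos: [0.4107, -0.9417, 0.2011]
tcp_rot: [3.056, 0.67, 0.005]
wrist_force: [-1.3, 1.8, -5.5]
width: 1.003
```

Call:
jog_arm --motion '[{"dx": 1.5,"dy": -3.8,"dz": 0,"turn": 0},{"dx": 1.5,"dy": -3.8,"dz": 0,"turn": 0},{"dx": 1.5,"dy": -3.8,"dz": 0,"turn": 0},{"dx": 1.5,"dy": -3.8,"dz": 0,"turn": 0}]'

```text
time: 1.27
tool_pos: [0.4263, -0.9913, 0.1839]
tcp_rot: [2.929, 0.642, 0.042]
wrist_force: [-0.1, -0.2, 1.5]
width: 0.997
```

```bash
python3 - <<'E'
from h import *
from scipy.spatial.transform import Rotation as R
s=bot.read_state(); print(s["time"],s["q"].round(3),s["tool_pos"].round(4),s["wrist_force"].round(1)); print(R.from_rotvec(s["tcp_rot"]).as_matrix().round(3))
E
```

```text
1.2667 [-1.189  1.143  0.312  0.004  1.541 -0.05 ] [ 0.4263 -0.9913  0.1839] [-0.1 -0.2  1.5]
[[ 0.908  0.414  0.058]
 [ 0.418 -0.899 -0.133]
 [-0.003  0.145 -0.989]]
```

Call:
jog_arm --motion '[{"dx": -1.5,"dy": 3.8,"dz": 0.5,"turn": 0},{"dx": -1.5,"dy": 3.8,"dz": 0.5,"turn": 0},{"dx": -1.5,"dy": 3.8,"dz": 0.5,"turn": 0},{"dx": -1.5,"dy": 3.8,"dz": 0.5,"turn": 0},{"dx": -1.5,"dy": 3.8,"dz": 0.5,"turn": 0},{"dx": -1.5,"dy": 3.8,"dz": 0.5,"turn": 0}]'

```text
time: 1.77
tool_pos: [0.3461, -0.7878, 0.2139]
tcp_rot: [2.93, 0.643, 0.042]
wrist_force: [-0.0, -1.3, -0.1]
width: 0.998
```

```bash
cat > st.py <<'E'
from h import *
from scipy.spatial.transform import Rotation as R
s=bot.read_state(); M=R.from_rotvec(s["tcp_rot"]).as_matrix()
print("t",round(s["time"],2),"q",s["q"].round(3),"tcp",s["tool_pos"].round(4),"F",s["wrist_force"].round(1),"w",round(s["width"],3)); print("z",M[:,2].round(3),"y",M[:,1].round(3),"yaw of y deg %.1f"%np.degrees(np.arctan2(M[1,1],M[0,1])))
E
python3 st.py
```

```text
t 1.77 q [-1.187  0.533  1.276  0.004  1.188 -0.05 ] tcp [ 0.3461 -0.7878  0.2139] F [-0.  -1.3 -0.1] w 0.998
z [ 0.057 -0.132 -0.99 ] y [ 0.414 -0.899  0.144] yaw of y deg -65.2
```

Call:
jog_arm --motion '[{"dx": -1.6,"dy": 3.7,"dz": 0,"turn": 0},{"dx": -1.6,"dy": 3.7,"dz": 0,"turn": 0},{"dx": -1.6,"dy": 3.7,"dz": 0,"turn": 0},{"dx": -1.6,"dy": 3.7,"dz": 0,"turn": 0},{"dx": -1.6,"dy": 3.7,"dz": 0,"turn": 0},{"dx": -1.6,"dy": 3.7,"dz": 0,"turn": 0},{"dx": -1.6,"dy": 3.7,"dz": 0,"turn": 0},{"dx": -1.6,"dy": 3.7,"dz": 0,"turn": 0},{"dx": -1.6,"dy": 3.7,"dz": 0,"turn": 0},{"dx": -1.6,"dy": 3.7,"dz": 0,"turn": 0},{"dx": -1.6,"dy": 3.7,"dz": 0,"turn": 0}]'

```text
time: 2.68
tool_pos: [0.1702, -0.3811, 0.214]
tcp_rot: [2.93, 0.643, 0.042]
wrist_force: [-0.7, 1.2, 0.7]
width: 1.003
```

```bash
python3 st.py
```

```text
t 2.68 q [-1.217 -0.342  2.227  0.009  1.112 -0.082] tcp [ 0.1702 -0.3811  0.214 ] F [-0.7  1.2  0.7] w 1.003
z [ 0.057 -0.132 -0.99 ] y [ 0.414 -0.899  0.144] yaw of y deg -65.2
```

Call:
jog_arm --motion '[{"dx": -1.6,"dy": 3.7,"dz": 0,"turn": 0},{"dx": -1.6,"dy": 3.7,"dz": 0,"turn": 0},{"dx": -0.8,"dy": 1.85,"dz": 0,"turn": 0}]'

```text
time: 2.93
tool_pos: [0.1296, -0.2869, 0.2132]
tcp_rot: [2.931, 0.643, 0.041]
wrist_force: [-0.4, -1.1, -0.5]
width: 0.996
```

```bash
python3 st.py
```

```text
t 2.93 q [-1.238 -0.602  2.378  0.012  1.224 -0.102] tcp [ 0.1296 -0.2869  0.2132] F [-0.4 -1.1 -0.5] w 0.996
z [ 0.057 -0.131 -0.99 ] y [ 0.415 -0.899  0.143] yaw of y deg -65.2
```

Call:
jog_arm --motion '[{"dx": -0.8,"dy": 1.85,"dz": 0,"turn": 0},{"dx": -0.8,"dy": 1.85,"dz": 0,"turn": 0},{"dx": -0.8,"dy": 1.85,"dz": 0,"turn": 0}]'

```text
time: 3.18
tool_pos: [0.1066, -0.2341, 0.2143]
tcp_rot: [2.929, 0.642, 0.042]
wrist_force: [-0.7, -0.4, -0.2]
width: 1.002
```

```bash
python3 st.py
```

```text
t 3.18 q [-1.26  -0.774  2.448  0.015  1.323 -0.123] tcp [ 0.1066 -0.2341  0.2143] F [-0.7 -0.4 -0.2] w 1.002
z [ 0.058 -0.133 -0.989] y [ 0.414 -0.898  0.145] yaw of y deg -65.2
```

```bash
cat > kin.py <<'E'
import numpy as np
from scipy.optimize import least_squares
S=np.array([[.6743,.2299,.2648,1.6054,1.2737],[1.0791,.1839,1.143,.312,1.541],[.8605,.2139,.533,1.276,1.188],[.4174,.214,-.342,2.227,1.112],[.3148,.2132,-.602,2.378,1.224],[.2572,.2143,-.774,2.448,1.323]])
def fk(p,q):
    a,b,c=q[0],q[0]+q[1],q[0]+q[1]+q[2]
    return np.array([p[3]+p[0]*np.sin(a)+p[1]*np.sin(b)+p[2]*np.sin(c),p[4]+p[0]*np.cos(a)+p[1]*np.cos(b)+p[2]*np.cos(c)])
P=least_squares(lambda p:np.concatenate([fk(p,s[2:])-s[:2] for s in S]+[(p-[.45,.45,.25,0,.3])*1e-5]),[.45,.45,.25,0,.3]).x
lo,hi=np.array([-.94,.31,0]),np.array([2.18,2.57,2.66])
def ik(r,z,sm,q0,w=.3):
    return least_squares(lambda q:np.r_[fk(P,q)-[r,z],w*(q.sum()-sm)],np.clip(q0,lo+1e-4,hi-1e-4),bounds=(lo,hi)).x
if __name__=="__main__":
    print(P.round(4),[ (fk(P,s[2:])-s[:2]).round(4) for s in S][:3])
    for w in(.1,.3,1):
        q=S[0,2:]; r,z,sm=.6743,.2299,np.pi
        for i in range(14):
            q=ik(r+.0409,z,sm,q,w); (r,z),sm=fk(P,q),q.sum()
        print("out w",w,q.round(3),r.round(3),z.round(3),"tilt",round(np.pi-sm,3))
    # scan: tool-down IK over r,z: which limits violated at tilt .145
    free=lambda r,z,sm:least_squares(lambda q:np.r_[fk(P,q)-[r,z],q.sum()-sm],[.2,1.8,1.1])
    for z in(.05,.1,.2,.3,.4,.5,.6):
        for r in(.25,.3,.35,.4,.45,.5):
            s=free(r,z,np.pi-.145); v=np.minimum(s.x-lo,hi-s.x); 
            if v.min()<.25: print(z,r,s.x.round(2),"cost",s.cost.round(4))
E
python3 kin.py
```

```text
[0.5112 0.5642 0.3514 0.0022 0.2545] [array([-0.    ,  0.0002]), array([-0.0004,  0.0002]), array([0.0004, 0.    ])]
out w 0.1 [1.16  0.31  1.073] 1.23 0.225 tilt 0.598
out w 0.3 [1.145 0.31  1.317] 1.155 0.203 tilt 0.37
out w 1 [1.151 0.31  1.612] 1.054 0.174 tilt 0.069
0.05 0.25 [-0.62  2.7   0.92] cost 0.0
0.05 0.3 [-0.44  2.61  0.82] cost 0.0
0.05 0.35 [-0.3   2.53  0.77] cost 0.0
0.05 0.4 [-0.17  2.43  0.73] cost 0.0
0.05 0.45 [-0.06  2.34  0.72] cost 0.0
0.1 0.25 [-0.71  2.63  1.07] cost 0.0
0.1 0.3 [-0.53  2.56  0.97] cost 0.0
0.1 0.35 [-0.39  2.48  0.91] cost 0.0
0.1 0.4 [-0.26  2.39  0.86] cost 0.0
0.2 0.25 [-0.79  2.48  1.31] cost 0.0
0.2 0.3 [-0.64  2.42  1.22] cost 0.0
0.2 0.35 [-0.5   2.35  1.15] cost 0.0
0.3 0.25 [-0.8   2.3   1.49] cost 0.0
0.4 0.25 [-0.76  2.11  1.65] cost 0.0
0.5 0.25 [-0.7   1.9   1.79] cost 0.0
```

```bash
python3 - <<'E'
from kin import *
for w in(.5,.7):
  for (r0,z0,dr,dz) in((.36,.06,-.02,0),(.36,.12,-.02,0)):
    q=ik(r0,z0,np.pi-.145,np.array([-.4,2.4,1.]),w)
    (r,z),sm=fk(P,q),q.sum(); print("start",w,q.round(3),r.round(3),z.round(3))
    for i in range(8):
        q=ik(r+dr,z+dz,sm,q,w); (r,z),sm=fk(P,q),q.sum(); print(q.round(2),r.round(3),z.round(3),"tilt",round(np.pi-sm,3))
E
```

```text
start 0.5 [-0.289  2.499  0.786] 0.36 0.06
[-0.34  2.53  0.8 ] 0.34 0.06 tilt 0.145
[-0.4   2.57  0.83] 0.32 0.06 tilt 0.145
[-0.43  2.57  0.87] 0.31 0.066 tilt 0.13
[-0.46  2.57  0.91] 0.3 0.073 tilt 0.115
[-0.48  2.57  0.96] 0.29 0.08 tilt 0.1
[-0.52  2.57  1.  ] 0.28 0.087 tilt 0.085
[-0.55  2.57  1.05] 0.269 0.094 tilt 0.072
[-0.58  2.57  1.09] 0.258 0.102 tilt 0.058
start 0.5 [-0.389  2.438  0.947] 0.36 0.12
[-0.44  2.47  0.97] 0.34 0.12 tilt 0.145
[-0.5  2.5  1. ] 0.32 0.12 tilt 0.145
[-0.56  2.53  1.03] 0.3 0.12 tilt 0.145
[-0.63  2.56  1.06] 0.28 0.12 tilt 0.145
[-0.67  2.57  1.11] 0.265 0.126 tilt 0.136
[-0.71  2.57  1.16] 0.253 0.133 tilt 0.125
[-0.76  2.57  1.21] 0.239 0.141 tilt 0.114
[-0.8   2.57  1.27] 0.225 0.149 tilt 0.105
start 0.7 [-0.289  2.499  0.786] 0.36 0.06
[-0.34  2.53  0.8 ] 0.34 0.06 tilt 0.145
[-0.4   2.57  0.83] 0.32 0.06 tilt 0.145
[-0.43  2.57  0.87] 0.312 0.067 tilt 0.136
[-0.46  2.57  0.91] 0.303 0.075 tilt 0.127
[-0.5   2.57  0.95] 0.295 0.083 tilt 0.118
[-0.53  2.57  0.99] 0.286 0.091 tilt 0.11
[-0.57  2.57  1.04] 0.276 0.1 tilt 0.102
[-0.6   2.57  1.08] 0.266 0.108 tilt 0.094
start 0.7 [-0.389  2.438  0.947] 0.36 0.12
[-0.44  2.47  0.97] 0.34 0.12 tilt 0.145
[-0.5  2.5  1. ] 0.32 0.12 tilt 0.145
[-0.56  2.53  1.03] 0.3 0.12 tilt 0.145
[-0.63  2.56  1.06] 0.28 0.12 tilt 0.145
[-0.68  2.57  1.11] 0.266 0.126 tilt 0.14
[-0.72  2.57  1.16] 0.254 0.135 tilt 0.133
[-0.77  2.57  1.21] 0.241 0.144 tilt 0.128
[-0.81  2.57  1.26] 0.228 0.153 tilt 0.122
```

Call:
jog_arm --motion '[{"dx": 1.6,"dy": -3.5,"dz": -1,"turn": 0},{"dx": 1.3,"dy": -2.8,"dz": -3,"turn": 0},{"dx": 0,"dy": 0,"dz": -4,"turn": 0},{"dx": 0,"dy": 0,"dz": -4,"turn": 0},{"dx": 0,"dy": 0,"dz": -3.4,"turn": 0},{"dx": -0.8,"dy": 1.8,"dz": 0,"turn": 0},{"dx": -1.6,"dy": 3.5,"dz": -0.8,"turn": 0},{"dx": -1.6,"dy": 3.5,"dz": -0.8,"turn": 0},{"dx": -1.6,"dy": 3.5,"dz": -0.8,"turn": 0}]'

```text
time: 3.93
tool_pos: [0.1116, -0.2431, 0.0918]
tcp_rot: [3.005, 0.659, 0.017]
wrist_force: [0.4, -0.7, 0.1]
width: 0.998
```

```bash
python3 st.py
```

```text
t 3.93 q [-1.238 -0.541  2.571  0.004  1.046 -0.101] tcp [ 0.1116 -0.2431  0.0918] F [ 0.4 -0.7  0.1] w 0.998
z [ 0.025 -0.061 -0.998] y [ 0.418 -0.906  0.066] yaw of y deg -65.3
```

Call:
jog_arm --motion '[{"dx": 1.6,"dy": -3.5,"dz": 0,"turn": 0},{"dx": 0.8,"dy": -1.8,"dz": -3,"turn": 0},{"dx": -0.8,"dy": 1.8,"dz": 0,"turn": 0},{"dx": -1.6,"dy": 3.5,"dz": -0.8,"turn": 0},{"dx": -1.6,"dy": 3.5,"dz": -0.8,"turn": 0},{"dx": -1.2,"dy": 2.6,"dz": -0.8,"turn": 0}]'

```text
time: 4.43
tool_pos: [0.1083, -0.2355, 0.0763]
tcp_rot: [3.058, 0.67, -0.001]
wrist_force: [0.5, -0.5, -0.0]
width: 1.0
```

```bash
python3 st.py
```

```text
t 4.43 q [-1.233e+00 -4.810e-01  2.570e+00 -2.000e-03  1.042e+00 -9.200e-02] tcp [ 0.1083 -0.2355  0.0763] F [ 0.5 -0.5 -0. ] w 1.0
z [ 0.002 -0.011 -1.   ] y [ 0.418 -0.908  0.01 ] yaw of y deg -65.3
```

Call:
jog_arm --motion '[{"dx": 0.5,"dy": 0,"dz": 4,"turn": 0.118},{"dx": 0.5,"dy": 0,"dz": 4,"turn": 0.118},{"dx": 1.5,"dy": 0,"dz": 3.8,"turn": 0.118},{"dx": 3,"dy": 0.4,"dz": 2.7,"turn": 0.118},{"dx": 3.2,"dy": 0.4,"dz": 2.4,"turn": 0.118},{"dx": 3.2,"dy": 0.4,"dz": 2,"turn": 0.118},{"dx": 3.9,"dy": 0.4,"dz": 0.8,"turn": 0.118},{"dx": 4,"dy": 0.4,"dz": 0.5,"turn": 0.118},{"dx": 4,"dy": 0.4,"dz": 0,"turn": 0.118},{"dx": 4,"dy": 0.4,"dz": 0,"turn": 0.118},{"dx": 4,"dy": 0.4,"dz": 0,"turn": 0.118},{"dx": 4,"dy": 0.4,"dz": 0,"turn": 0.118}]'

```text
time: 5.43
tool_pos: [0.4686, -0.1996, 0.278]
tcp_rot: [1.879, 2.504, 0.014]
wrist_force: [-0.1, -0.6, 0.4]
width: 0.999
```

Call:
jog_arm --motion '[{"dx": 1,"dy": 0,"dz": 0,"turn": 0},{"dx": 0,"dy": 0,"dz": 0,"turn": 0}]'

```text
time: 5.6
tool_pos: [0.4788, -0.1999, 0.2774]
tcp_rot: [1.886, 2.501, 0.015]
wrist_force: [-0.2, -0.4, -0.2]
width: 1.004
```

```bash
python3 st.py; python3 - <<'E'
from h import *
p,d,W=look("wrist"); save("w1.png",p); np.savez("/tmp/w1",p=p,W=W)
i=viewer.camera_info("wrist"); print(i["vertical_fov"],-np.array(i["R"]).T@i["t"],np.array(i["R"]).round(3))
E
```

```text
t 5.6 q [-0.448 -0.068  1.882  0.008  1.317 -0.729] tcp [ 0.4788 -0.1999  0.2774] F [-0.2 -0.4 -0.2] w 1.004
z [ 0.013  0.002 -1.   ] y [0.961 0.275 0.013] yaw of y deg 16.0
66.12623137939337 [ 0.45264872 -0.12446264  0.42042178] [[ 0.962  0.274  0.012]
 [ 0.256 -0.914  0.313]
 [ 0.097 -0.298 -0.95 ]]
```

View pics/w1.png

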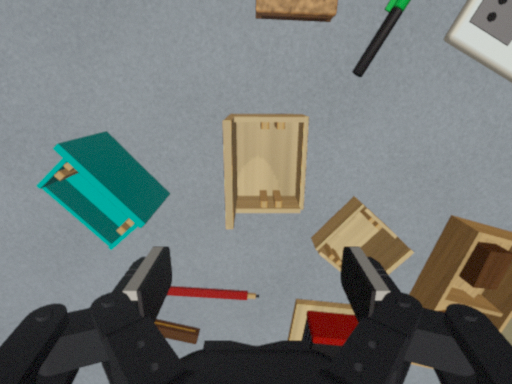

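```bash
cat > tid.py <<'E'
from h import *
import sys
D=np.load(sys.argv[1]); p,W=D["p"],D["W"]; Z=W[...,2]
roi=(abs(W[...,0]-.5)<.1)&(abs(W[...,1]+.2)<.1)
print("bench",np.nanmedian(Z[roi&(Z<.012)]))
from scipy.optimize import least_squares
def rect(m):
    k,L,st,c=cv2.connectedComponentsWithStats(m.astype(np.uint8),connectivity=8); j=1+st[1:,4].argmax()
    r=cv2.minAreaRect((W[L==j][:,:2]*1000).astype(np.float32)); return st[j,4],r,W[L==j]
n,r,B=rect(roi&(Z>.104)&(Z<.116)); print("back top",n,r,"z",np.median(B[:,2]))
c=B[:,:2].mean(0); 
n,r2,A=rect(roi&(Z>.042)&(Z<.066)); print("rim",n,r2)
n,r3,A2=rect(roi&(Z>.04)); print("all",n,r3)
a=np.radians(float(sys.argv[2])); ex=-np.array([np.cos(a),np.sin(a)]); ey=np.array([-ex[1],ex[0]])
u=(A[:,:2]-c)@ex; v=(A[:,:2]-c)@ey
print("rim u range",np.percentile(u,[1,99]).round(4),"v",np.percentile(v,[1,50,99]).round(4))
# strips: points at z .05-.06, inside |v|<55
vm=(np.percentile(v,1)+np.percentile(v,99))/2
for s in(-1,1):
    k=(A[:,2]>.05)&(s*(v-vm)>46)&(s*(v-vm)<54) if 0 else (A[:,2]>.048)&(s*(v-vm)>.0462)&(s*(v-vm)<.0535)
    h,e=np.histogram(u[k],np.arange(-.1,.01,.003)); print("strip side",s,[(round((e[i]+.0015)*1000,1),int(h[i])) for i in range(len(h)) if h[i]])
# edges along top of side walls: yaw
E
python3 tid.py /tmp/w1.npz 16
```

```text
bench 0.0008331658622930462
back top 936 ((452.31512451171875, -214.9091339111328), (9.277735710144043, 122.51610565185547), 15.698309898376465) z 0.11029487850490693
rim 1863 ((496.9674377441406, -202.80319213867188), (98.52381896972656, 123.4234848022461), 15.682478904724121)
all 35198 ((475.7605895996094, -197.29959106445312), (150.3679656982422, 34.07271194458008), 16.243013381958008)
rim u range [-0.0948 -0.0039] v [-0.0572  0.0141  0.0659]
strip side -1 [(np.float64(-95.5), 7), (np.float64(-92.5), 14), (np.float64(-89.5), 10), (np.float64(-65.5), 9), (np.float64(-62.5), 12), (np.float64(-59.5), 18), (np.float64(-56.5), 12), (np.float64(-47.5), 6), (np.float64(-44.5), 12), (np.float64(-41.5), 18), (np.float64(-38.5), 12)]
strip side 1 [(np.float64(-95.5), 4), (np.float64(-92.5), 10), (np.float64(-89.5), 11), (np.float64(-65.5), 6), (np.float64(-62.5), 15), (np.float64(-59.5), 16), (np.float64(-56.5), 16), (np.float64(-47.5), 6), (np.float64(-44.5), 12), (np.float64(-41.5), 14), (np.float64(-38.5), 14), (np.float64(-35.5), 7), (np.float64(-2.5), 6)]
```

Call:
jog_arm --motion '[{"dx": 0.1,"dy": 4,"dz": 0,"turn": -0.008},{"dx": 0.1,"dy": 4,"dz": 0,"turn": -0.008},{"dx": 0.1,"dy": 4,"dz": 0,"turn": -0.008},{"dx": 0.1,"dy": 4,"dz": 0,"turn": -0.008},{"dx": 0.1,"dy": 4,"dz": 0,"turn": -0.008},{"dx": 0.1,"dy": 4,"dz": 0,"turn": -0.008},{"dx": 0.1,"dy": 4,"dz": 0,"turn": -0.008},{"dx": 0.1,"dy": 4,"dz": 0,"turn": -0.008},{"dx": 0.2,"dy": 4,"dz": 0,"turn": -0.008},{"dx": 0.2,"dy": 4,"dz": 0,"turn": -0.008},{"dx": 0.2,"dy": 4,"dz": 0,"turn": 0}]' --fingers 3.0

```text
time: 6.57
tool_pos: [0.4893, 0.2396, 0.279]
tcp_rot: [1.988, 2.417, 0.014]
wrist_force: [0.6, -0.0, -0.3]
width: 0.352
```

Call:
jog_arm --motion '[{"dx": 0,"dy": 0,"dz": 0,"turn": 0},{"dx": 0,"dy": 0,"dz": 0,"turn": 0}]'

```text
time: 6.73
tool_pos: [0.4895, 0.2397, 0.2785]
tcp_rot: [1.983, 2.422, 0.012]
wrist_force: [0.6, -0.8, -0.2]
width: 0.35
```

```bash
python3 st.py; python3 - <<'E'
from h import *
p,d,W=look("wrist"); save("w2.png",p); np.savez("/tmp/w2",p=p,W=W); Z=W[...,2]
m=(Z>.088)&(Z<.11)&(W[...,0]>.4)&(W[...,0]<.65)&(abs(W[...,1]-.25)<.1)
k,L,st,c=cv2.connectedComponentsWithStats(m.astype(np.uint8),connectivity=8)
for j in range(1,k):
    if st[j,4]>60: print(st[j,4],c[j].round(),cv2.minAreaRect((W[L==j][:,:2]*1000).astype(np.float32)),np.median(W[L==j][:,2]))
E
```

```text
t 6.73 q [ 0.414 -0.018  1.831 -0.007  1.316  0.217] tcp [0.4895 0.2397 0.2785] F [ 0.6 -0.8 -0.2] w 0.35
z [ 0.014 -0.001 -1.   ] y [0.98  0.197 0.013] yaw of y deg 11.4
841 [302. 162.] ((541.8323974609375, 249.5659942626953), (6.470328330993652, 136.05972290039062), 10.393058776855469) 0.10011989182990276
518 [257. 164.] ((492.8077392578125, 240.11880493164062), (6.058484077453613, 107.93937683105469), 10.3434476852417) 0.10031264594859045
611 [345. 164.] ((590.5338134765625, 260.65087890625), (6.633774280548096, 79.81704711914062), 10.48283863067627) 0.09981156407222556
```

View pics/w2.png

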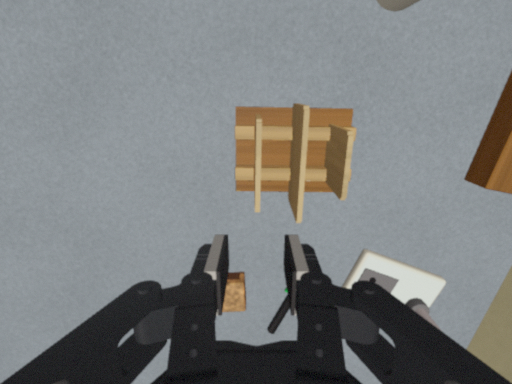

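Call:
jog_arm --motion '[{"dx": 0.35,"dy": 0.04,"dz": -3.5,"turn": -0.018},{"dx": 0,"dy": 0,"dz": -4,"turn": 0},{"dx": 0,"dy": 0,"dz": -4,"turn": 0},{"dx": 0,"dy": 0,"dz": -3,"turn": 0},{"dx": 0,"dy": 0,"dz": -3,"turn": 0},{"dx": 0,"dy": 0,"dz": -2.25,"turn": 0},{"dx": 0,"dy": 0,"dz": -2,"turn": 0},{"dx": 0,"dy": 0,"dz": 0,"turn": 0}]'

```text
time: 7.45
tool_pos: [0.4903, 0.2355, 0.0567]
tcp_rot: [2.013, 2.401, 0.0]
wrist_force: [-0.9, -0.9, -0.9]
width: 0.353
```

Call:
jog_arm --motion '[{"dx": 0,"dy": 0,"dz": 0,"turn": 0},{"dx": 0,"dy": 0,"dz": 0,"turn": 0},{"dx": 0,"dy": 0,"dz": 0,"turn": 0},{"dx": 0,"dy": 0,"dz": 0,"turn": 0},{"dx": 0,"dy": 0,"dz": 0,"turn": 0}]' --fingers 0 --grip_force 40

```text
time: 7.87
tool_pos: [0.4948, 0.2395, 0.0626]
tcp_rot: [2.006, 2.401, 0.015]
wrist_force: [-2.6, -5.3, 5.3]
width: 0.07
```

Call:
jog_arm --motion '[{"dx": 0,"dy": 0,"dz": 1,"turn": 0},{"dx": 0,"dy": 0,"dz": 2,"turn": 0},{"dx": 0,"dy": 0,"dz": 3,"turn": 0},{"dx": 0,"dy": 0,"dz": 3.5,"turn": 0},{"dx": 0,"dy": 0,"dz": 4,"turn": 0},{"dx": 0,"dy": 0,"dz": 4,"turn": 0},{"dx": 0,"dy": 0,"dz": 0.5,"turn": 0}]'

```text
time: 8.45
tool_pos: [0.4993, 0.2425, 0.2521]
tcp_rot: [2.001, 2.396, 0.039]
wrist_force: [1.1, 0.5, 0.4]
width: 0.063
```

Call:
jog_arm --motion '[{"dx": 0,"dy": -4,"dz": 0,"turn": 0.008},{"dx": 0,"dy": -4,"dz": 0,"turn": 0.008},{"dx": 0,"dy": -4,"dz": 0,"turn": 0.008},{"dx": 0.1,"dy": -4,"dz": 0,"turn": 0.008},{"dx": 0.1,"dy": -4,"dz": 0,"turn": 0.008},{"dx": 0.1,"dy": -4,"dz": 0,"turn": 0.008},{"dx": 0.1,"dy": -4,"dz": 0,"turn": 0.008},{"dx": 0.1,"dy": -4,"dz": 0,"turn": 0.008},{"dx": 0.1,"dy": -4,"dz": 0,"turn": 0.008},{"dx": 0.1,"dy": -4,"dz": 0,"turn": 0.008},{"dx": 0.2,"dy": -4,"dz": 0,"turn": 0.014},{"dx": 0,"dy": 0,"dz": 0,"turn": 0}]'

```text
time: 9.45
tool_pos: [0.5043, -0.2069, 0.2427]
tcp_rot: [1.894, 2.484, 0.012]
wrist_force: [0.5, 0.4, -0.6]
width: 0.069
```

Call:
jog_arm --motion '[{"dx": 0,"dy": 0,"dz": 0,"turn": 0},{"dx": 0,"dy": 0,"dz": 0,"turn": 0},{"dx": 0,"dy": 0,"dz": 0,"turn": 0}]'

```text
time: 9.7
tool_pos: [0.5036, -0.199, 0.2415]
tcp_rot: [1.89, 2.494, 0.016]
wrist_force: [-0.3, 0.8, -0.4]
width: 0.064
```

```bash
python3 st.py; python3 - <<'E'
from h import *
p,d,W=look("wrist"); save("w3.png",p); np.savez("/tmp/w3",p=p,W=W)
E
python3 tid.py /tmp/w3.npz 15.7
```

```text
t 9.7 q [-0.427 -0.005  1.887  0.008  1.246 -0.703] tcp [ 0.5036 -0.199   0.2415] F [-0.3  0.8 -0.4] w 0.064
z [ 0.016  0.001 -1.   ] y [0.963 0.27  0.015] yaw of y deg 15.7
bench 0.0007696155927811913
back top 1256 ((452.3984069824219, -214.7056884765625), (9.358909606933594, 122.06906127929688), 15.611848831176758) z 0.11030250495209815
rim 2224 ((496.70709228515625, -202.93145751953125), (99.18640899658203, 123.52543640136719), 15.688270568847656)
all 43276 ((501.5865783691406, -201.5609588623047), (125.66370391845703, 123.52543640136719), 15.688271522521973)
rim u range [-0.0945 -0.0037] v [-0.0567 -0.0052  0.0661]
strip side -1 [(np.float64(-95.5), 6), (np.float64(-92.5), 13), (np.float64(-89.5), 19), (np.float64(-65.5), 11), (np.float64(-62.5), 15), (np.float64(-59.5), 20), (np.float64(-56.5), 14), (np.float64(-44.5), 21), (np.float64(-41.5), 18), (np.float64(-38.5), 15), (np.float64(-35.5), 7), (np.float64(-5.5), 3), (np.float64(-2.5), 12)]
strip side 1 [(np.float64(-95.5), 5), (np.float64(-92.5), 11), (np.float64(-89.5), 12), (np.float64(-65.5), 7), (np.float64(-44.5), 16), (np.float64(-41.5), 16), (np.float64(-38.5), 24), (np.float64(-2.5), 10)]
```

View pics/w3.png

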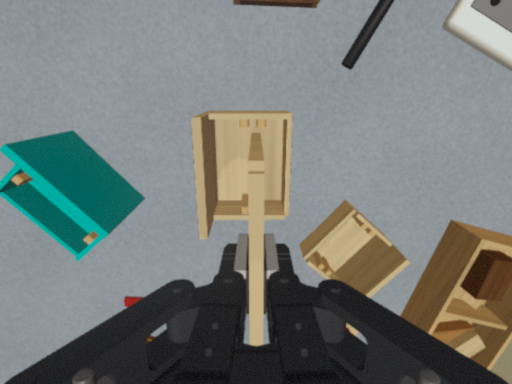

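```bash
cat > pan.py <<'E'
from h import *
import sys
D=np.load(sys.argv[1]); p,W=D["p"].astype(int),D["W"]; Z=W[...,2]
wood=(p[...,0]-p[...,2]>25)&(p[...,0]>110)
m=wood&(Z>.14)&(abs(W[...,0]-.5)<.1)&(abs(W[...,1]+.2)<.12)
P=W[m]; print(m.sum(),"z",np.percentile(P[:,2],[1,50,99]).round(4))
a=np.radians(15.65); ex=np.array([np.cos(a),np.sin(a)]); ey=np.array([-ex[1],ex[0]])
slot=np.array([.5025,-.2010])
zt=np.percentile(P[:,2],99)
u=(P[:,:2]-slot)@ex; v=(P[:,:2]-slot)@ey; h=P[:,2]
t=h>zt-.006; print("top edge n",t.sum(),"v",np.percentile(v[t],[0.5,99.5]).round(4),"u",np.percentile(u[t],[2,50,98]).round(4),"slope",np.polyfit(v[t],u[t],1).round(4),cv2.minAreaRect((P[t][:,:2]*1000).astype(np.float32)))
for z0 in np.arange(zt-.09,zt-.005,.015):
    k=(h>z0)&(h<z0+.015)&(v>np.percentile(v[t],99.5)-.012)
    if k.sum()>5: print("end at z",(z0+.0075).round(3),k.sum(),"u med",np.percentile(u[k],[3,50,97]).round(4),"v",np.median(v[k]).round(4),"vmax",np.percentile(v[k],98).round(4))
E
python3 pan.py /tmp/w3.npz
```

```text
3221 z [0.2062 0.2793 0.3001]
top edge n 45 v [-0.0064  0.0142] u [-0.0431  0.0301  0.0591] slope [-0.3751  0.0161] ((509.39617919921875, -195.14996337890625), (103.14425659179688, 20.7209529876709), 15.489422798156738)
end at z 0.218 42 u med [-0.0022  0.0006  0.0034] v 0.0574 vmax 0.0575
end at z 0.233 57 u med [-0.0022  0.0004  0.0032] v 0.0574 vmax 0.0576
end at z 0.248 70 u med [-0.0026  0.0004  0.0032] v 0.0574 vmax 0.0576
end at z 0.263 120 u med [-0.0032  0.0003  0.0037] v 0.0573 vmax 0.0576
end at z 0.278 2076 u med [-0.0028  0.0001  0.0029] v 0.0336 vmax 0.0573
end at z 0.293 12 u med [-0.0422 -0.0071  0.0392] v 0.013 vmax 0.014
```

Call:
jog_arm --motion '[{"dx": 0.03,"dy": -0.35,"dz": -2,"turn": 0},{"dx": 0,"dy": 0,"dz": -3,"turn": 0},{"dx": 0,"dy": 0,"dz": -3,"turn": 0},{"dx": 0,"dy": 0,"dz": -2,"turn": 0},{"dx": 0,"dy": 0,"dz": -1,"turn": 0},{"dx": 0,"dy": 0,"dz": 0,"turn": 0},{"dx": 0,"dy": 0,"dz": 0,"turn": 0},{"dx": 0,"dy": 0,"dz": 0,"turn": 0}]'

```text
time: 10.42
tool_pos: [0.505, -0.2037, 0.1329]
tcp_rot: [1.889, 2.492, 0.016]
wrist_force: [0.3, -0.3, 0.2]
width: 0.062
```

```bash
python3 st.py; python3 - <<'E'
from h import *
p,d,W=look("wrist"); save("w4.png",p); np.savez("/tmp/w4",p=p,W=W); save("w4c.png",cv2.resize(p[60:384,130:400],(540,648))[:600])
E
sed -i 's/Z>.14/Z>.115/' pan.py; python3 pan.py /tmp/w4.npz; python3 tid.py /tmp/w4.npz 15.65|head -4
```

```text
t 10.42 q [-0.433  0.091  1.996  0.008  1.038 -0.711] tcp [ 0.505  -0.2037  0.1329] F [ 0.3 -0.3  0.2] w 0.062
z [ 0.018 -0.001 -1.   ] y [0.963 0.27  0.017] yaw of y deg 15.7
3165 z [0.125  0.1708 0.1863]
top edge n 37 v [-0.0093  0.009 ] u [-0.0017  0.0366  0.0567] slope [0.7384 0.0232] ((532.099853515625, -194.65982055664062), (63.4979362487793, 20.909801483154297), 17.79918098449707)
end at z 0.119 36 u med [-0.002   0.0005  0.0033] v 0.0524 vmax 0.0526
end at z 0.134 69 u med [-0.0085  0.0004  0.0034] v 0.0524 vmax 0.0526
end at z 0.149 115 u med [-0.0159  0.0002  0.004 ] v 0.0524 vmax 0.0527
end at z 0.164 1755 u med [-0.0028 -0.0001  0.003 ] v 0.03 vmax 0.0525
end at z 0.179 402 u med [-0.0028  0.0002  0.0029] v 0.0229 vmax 0.0475
bench 0.0008027701594573466
back top 2783 ((449.7799987792969, -205.24314880371094), (9.727510452270508, 102.53416442871094), 15.53825855255127) z 0.11027671275035189
rim 4149 ((497.1012268066406, -202.87147521972656), (98.81880187988281, 123.66706848144531), 15.806944847106934)
all 48373 ((501.769775390625, -201.61453247070312), (125.55471801757812, 123.67070007324219), 15.696446418762207)
```

View pics/w4c.png

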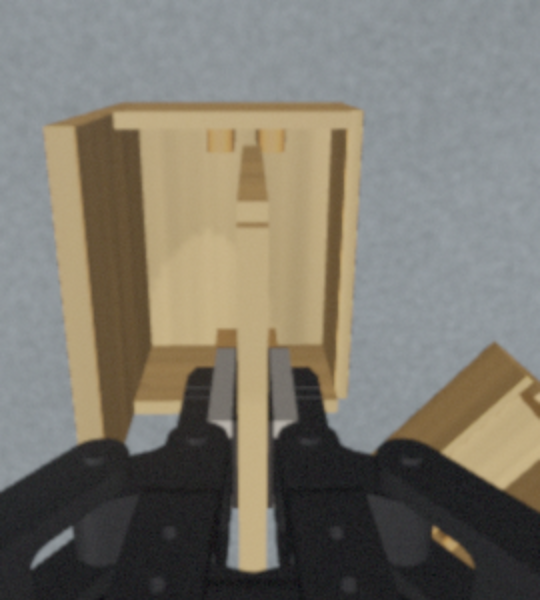

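```bash
python3 - <<'E'
from h import *
D=np.load("/tmp/w4.npz"); p,W=D["p"].astype(int),D["W"]; Z=W[...,2]
a=np.radians(15.7); ex=np.array([np.cos(a),np.sin(a)]); ey=np.array([-ex[1],ex[0]])
u=(W[...,:2]-[.5025,-.2010])@ex*1000; v=(W[...,:2]-[.5025,-.2010])@ey*1000
for f in("/tmp/w1.npz","/tmp/w4.npz"):
  D=np.load(f); W=D["W"]; Z=W[...,2]; u=(W[...,:2]-[.5025,-.2010])@ex*1000; v=(W[...,:2]-[.5025,-.2010])@ey*1000
  for s in (1,-1):
    k=(s*v>47)&(s*v<54)&(Z>.046)&(Z<.062)&(abs(u)<20); x=np.sort(u[k])
    if len(x)<9: continue
    g=np.diff(x); i=g.argmax(); print(f,s,len(x),"strips",x[0].round(1),x[i].round(1),x[i+1].round(1),x[-1].round(1))
  k=(Z>.056)&(Z<.064)&(abs(u)<40)&(abs(v)>50)&(abs(v)<70); print(" side walls v",np.percentile(v[k&(v>0)],[1,99]).round(1) if (k&(v>0)).any() else "",np.percentile(v[k&(v<0)],[1,99]).round(1))
  k=(Z>.04)&(Z<.055)&(u>30)&(u<60); print(" front wall u",np.percentile(u[k],[2,98]).round(1))
E
```

```text
/tmp/w1.npz 1 97 strips -14.4 -5.8 4.0 13.8
/tmp/w1.npz -1 76 strips -14.7 -5.4 3.8 13.1
 side walls v [50.7 61.5] [-61.7 -50.3]
 front wall u [33.6 43. ]
/tmp/w4.npz 1 256 strips -14.8 -5.1 4.0 13.5
 side walls v [50.5 61.4] [-62.1 -55.1]
 front wall u [33.8 43.2]
```

Call:
jog_arm --motion '[{"dx": -0.14,"dy": 0.08,"dz": 0,"turn": 0},{"dx": 0,"dy": 0,"dz": -0.5,"turn": 0},{"dx": 0,"dy": 0,"dz": -0.5,"turn": 0},{"dx": 0,"dy": 0,"dz": -0.5,"turn": 0},{"dx": 0,"dy": 0,"dz": -0.5,"turn": 0},{"dx": 0,"dy": 0,"dz": -0.5,"turn": 0},{"dx": 0,"dy": 0,"dz": -0.5,"turn": 0},{"dx": 0,"dy": 0,"dz": 0,"turn": 0},{"dx": 0,"dy": 0,"dz": 0,"turn": 0}]'

```text
time: 11.22
tool_pos: [0.5018, -0.2027, 0.1004]
tcp_rot: [1.893, 2.495, 0.014]
wrist_force: [0.2, 0.1, 0.5]
width: 0.065
```

```bash
python3 st.py
```

```text
t 11.22 q [-0.434  0.125  2.027  0.008  0.978 -0.711] tcp [ 0.5018 -0.2027  0.1004] F [0.2 0.1 0.5] w 0.065
z [ 0.014  0.001 -1.   ] y [0.963 0.269 0.013] yaw of y deg 15.6
```

Call:
jog_arm --motion '[{"dx": 0,"dy": 0,"dz": -0.5,"turn": 0},{"dx": 0,"dy": 0,"dz": -0.5,"turn": 0},{"dx": 0,"dy": 0,"dz": -0.5,"turn": 0},{"dx": 0,"dy": 0,"dz": -0.5,"turn": 0},{"dx": 0,"dy": 0,"dz": -0.5,"turn": 0},{"dx": 0,"dy": 0,"dz": -0.5,"turn": 0},{"dx": 0,"dy": 0,"dz": -0.3,"turn": 0},{"dx": 0,"dy": 0,"dz": -0.2,"turn": 0},{"dx": 0,"dy": 0,"dz": 0,"turn": 0},{"dx": 0,"dy": 0,"dz": 0,"turn": 0}]'

```text
time: 12.05
tool_pos: [0.5022, -0.2029, 0.066]
tcp_rot: [1.892, 2.494, 0.015]
wrist_force: [-0.8, 0.4, -0.9]
width: 0.066
```

```bash
python3 st.py
```

```text
t 12.05 q [-0.434  0.168  2.05   0.008  0.91  -0.712] tcp [ 0.5022 -0.2029  0.066 ] F [-0.8  0.4 -0.9] w 0.066
z [ 0.015  0.001 -1.   ] y [0.963 0.269 0.014] yaw of y deg 15.6
```

Call:
jog_arm --motion '[{"dx": 0,"dy": 0,"dz": -0.2,"turn": 0},{"dx": 0,"dy": 0,"dz": -0.2,"turn": 0},{"dx": 0,"dy": 0,"dz": 0,"turn": 0},{"dx": 0,"dy": 0,"dz": 0,"turn": 0}]'

```text
time: 12.38
tool_pos: [0.5026, -0.2031, 0.0625]
tcp_rot: [1.891, 2.493, 0.015]
wrist_force: [0.0, 0.2, 1.6]
width: 0.062
```

```bash
python3 st.py
```

```text
t 12.38 q [-0.434  0.173  2.052  0.009  0.902 -0.712] tcp [ 0.5026 -0.2031  0.0625] F [0.  0.2 1.6] w 0.062
z [ 0.016  0.    -1.   ] y [0.963 0.269 0.015] yaw of y deg 15.6
```

Slight contact at the expected height; release, opening to 3 cm, then rise and look.

Call:
jog_arm --motion '[{"dx": 0,"dy": 0,"dz": -0.1,"turn": 0},{"dx": 0,"dy": 0,"dz": 0,"turn": 0}]'

```text
time: 12.55
tool_pos: [0.5028, -0.2031, 0.0625]
tcp_rot: [1.891, 2.493, 0.015]
wrist_force: [-2.0, 1.0, 8.8]
width: 0.064
```

Call:
jog_arm --motion '[{"dx": 0,"dy": 0,"dz": 0,"turn": 0},{"dx": 0,"dy": 0,"dz": 0,"turn": 0},{"dx": 0,"dy": 0,"dz": 0,"turn": 0},{"dx": 0,"dy": 0,"dz": 0,"turn": 0},{"dx": 0,"dy": 0,"dz": 1,"turn": 0},{"dx": 0,"dy": 0,"dz": 2,"turn": 0},{"dx": 0,"dy": 0,"dz": 3,"turn": 0},{"dx": 0,"dy": 0,"dz": 4,"turn": 0},{"dx": 0,"dy": 0,"dz": 4,"turn": 0},{"dx": 0,"dy": 0,"dz": 3,"turn": 0},{"dx": 0,"dy": 0,"dz": 0,"turn": 0},{"dx": 0,"dy": 0,"dz": 0,"turn": 0}]' --fingers 2.6

```text
time: 13.55
tool_pos: [0.5037, -0.2036, 0.2346]
tcp_rot: [1.888, 2.489, 0.017]
wrist_force: [-0.1, -0.5, -1.3]
width: 0.303
```

```bash
python3 st.py; python3 - <<'E'
from h import *
p,d,W=look("wrist"); save("w5.png",p); np.savez("/tmp/w5",p=p,W=W); Z=W[...,2]
m=(Z>.08)&(Z<.12)&(abs(W[...,0]-.49)<.09)&(abs(W[...,1]+.2)<.09)
for lo,hi in((.094,.1045),(.1055,.116)):
    k,L,st,c=cv2.connectedComponentsWithStats(((Z>lo)&(Z<hi)&m).astype(np.uint8)); 
    for j in range(1,k):
        if st[j,4]>100: print(st[j,4],c[j].round(),cv2.minAreaRect((W[L==j][:,:2]*1000).astype(np.float32)),np.median(W[L==j][:,2]))
E
```

```text
t 13.55 q [-4.340e-01 -1.000e-03  1.896e+00  7.000e-03  1.228e+00 -7.090e-01] tcp [ 0.5037 -0.2036  0.2346] F [-0.1 -0.5 -1.3] w 0.303
z [ 0.02  -0.002 -1.   ] y [0.963 0.269 0.019] yaw of y deg 15.6
213 [204. 170.] ((456.4739685058594, -213.30593872070312), (1.9547253847122192, 121.63066864013672), 16.3742618560791) 0.09942795892033186
630 [251. 171.] ((499.5355224609375, -202.158447265625), (6.108142375946045, 107.48936462402344), 16.062450408935547) 0.10039975997689982
1301 [198. 172.] ((452.3565979003906, -214.98361206054688), (9.417266845703125, 122.80857849121094), 15.694198608398438) 0.11028884461992372
```

View pics/w5.png

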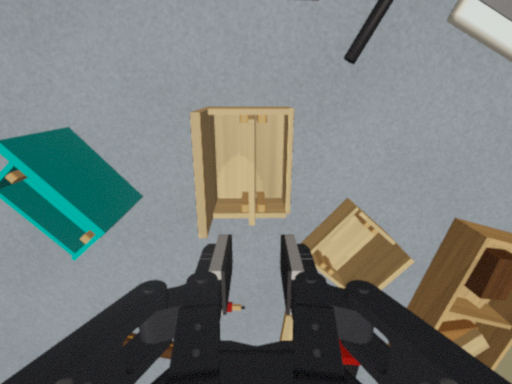

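```bash
python3 - <<'E'
from h import *
yaw=np.radians(-10.5); t=.18
X=np.array([np.cos(yaw)*np.cos(t),np.sin(yaw)*np.cos(t),np.sin(t)]); Y=np.array([-np.sin(yaw),np.cos(yaw),0]); Zl=np.cross(X,Y)
M=np.array([X,Y,Zl]); c=np.array([.796,.0445,.309])
for n in("top","scene"):
    D=np.load("/tmp/%s.npz"%n); p,W=D["p"].astype(int),D["W"]; 
    m=(W[...,2]>.23)&(W[...,2]<.36)&(abs(W[...,0]-.78)<.1)&(abs(W[...,1]-.045)<.08)
    L=(W[m]-c)@M.T*1000; C=p[m]; wh=C.min(1)>120; bl=C.max(1)<75
    topf=wh&(abs(L[:,2])<4); print(n,"top face white: x",np.percentile(L[topf,0],[1,99]).round(1),"y",np.percentile(L[topf,1],[1,99]).round(1),"z",np.median(L[topf,2]).round(1),"yaw slope",np.polyfit(L[topf,0],L[topf,2],1).round(3))
    # edges: y vs x of left/right border
    for s in(-1,1):
        xs=[];ys=[]
        for x0 in range(-30,31,6):
            k=topf&(abs(L[:,0]-x0)<4)
            if k.sum()>4: xs.append(x0); ys.append((s*L[k,1]).max()*s)
        print("  edge slope",s,np.polyfit(xs,ys,1).round(3))
    fr=(L[:,0]<-30)&(L[:,2]<-4); print("  front low pts",fr.sum()); 
    for a,b in zip(L[fr].round(0)[:25],C[fr][:25]): print("   ",a,b)
E
```

```text
top top face white: x [-35.1  38.8] y [-25.2  23.6] z 0.0 yaw slope [-0.003  0.029]
  edge slope -1 [ 2.000e-02 -2.485e+01]
  edge slope 1 [-9.000e-03  2.301e+01]
  front low pts 20
    [-35.  20.  -6.] [220 219 217]
    [-34.  14.  -5.] [218 216 211]
    [-31.  -1.  -6.] [219 220 219]
    [-36.  11.  -8.] [170 170 164]
    [-36.   8.  -8.] [148 148 142]
    [-31. -19.  -7.] [219 218 213]
    [-40.  10.  -4.] [149 151 152]
    [-36.  -8.  -5.] [140 139 132]
    [-36. -11.  -7.] [151 151 144]
    [-33. -23.  -7.] [175 172 165]
    [-42.  10.  -8.] [163 168 169]
    [-42.   7. -10.] [131 134 135]
    [-39. -11.  -6.] [95 93 90]
    [-37. -20.  -9.] [163 161 151]
    [-45.   6.  -9.] [190 197 198]
    [-44.   1. -12.] [166 169 171]
    [-43.  -3.  -6.] [146 151 152]
    [-42.  -9.  -5.] [104 105 104]
    [-41. -12. -10.] [90 89 89]
    [-45.  -8. -18.] [146 150 148]
scene top face white: x [-31.4  36.9] y [-23.8  23. ] z -0.3 yaw slope [-0.016 -0.285]
  edge slope -1 [ 1.2000e-02 -2.3511e+01]
  edge slope 1 [1.400e-02 2.268e+01]
  front low pts 5
    [-44. -11.  -8.] [28 71 29]
    [-46.  10.  -9.] [ 97 103 102]
    [-42.  11.  -8.] [88 88 86]
    [-40.  20.  -6.] [122 124 119]
    [-32.  24.  -5.] [117 116 111]
```

Call:
jog_arm --motion '[{"dx": -2.6,"dy": -0.6,"dz": 0,"turn": 0},{"dx": -2.5,"dy": -0.5,"dz": 0,"turn": 0},{"dx": 0,"dy": 0,"dz": -2,"turn": 0},{"dx": 0,"dy": 0,"dz": -3,"turn": 0},{"dx": 0,"dy": 0,"dz": -3,"turn": 0},{"dx": 0,"dy": 0,"dz": -3,"turn": 0},{"dx": 0,"dy": 0,"dz": -2.5,"turn": 0},{"dx": 0,"dy": 0,"dz": -2,"turn": 0},{"dx": 0,"dy": 0,"dz": -0.8,"turn": 0},{"dx": 0,"dy": 0,"dz": 0,"turn": 0},{"dx": 0,"dy": 0,"dz": 0,"turn": 0}]'

```text
time: 14.52
tool_pos: [0.4503, -0.2134, 0.0671]
tcp_rot: [1.894, 2.496, 0.014]
wrist_force: [0.4, -0.5, 0.6]
width: 0.306
```

```bash
python3 st.py; python3 - <<'E'
from kin import *
for w in(.6,.7,.8):
    q=S[0,2:]; r,z,sm=.6743,.2299,np.pi
    for i in range(14):
        q=ik(r+.0409,z,sm,q,w); (r,z),sm=fk(P,q),q.sum()
    print("w",w,r.round(3),z.round(3),"tilt",round(np.pi-sm,3))
for z0 in(.38,.45):
  q=ik(.8,z0,np.pi,np.array([.5,1.,1.6]),.7);r,z,sm=.8,z0,np.pi; print("z0",z0)
  for i in range(12):
    q=ik(r+.03,z,sm,q,.7); (r,z),sm=fk(P,q),q.sum(); print(q.round(2),r.round(3),z.round(3),"tilt",round(np.pi-sm,3))
E
```

```text
t 14.52 q [-0.498  0.091  2.137  0.01   0.904 -0.776] tcp [ 0.4503 -0.2134  0.0671] F [ 0.4 -0.5  0.6] w 0.306
z [ 0.012  0.002 -1.   ] y [0.963 0.269 0.012] yaw of y deg 15.6
w 0.6 1.085 0.183 tilt 0.161
w 0.7 1.073 0.18 tilt 0.127
w 0.8 1.065 0.177 tilt 0.101
z0 0.38
[0.54 0.96 1.64] 0.83 0.38 tilt 0.0
[0.62 0.84 1.68] 0.86 0.38 tilt 0.0
[0.7  0.71 1.73] 0.89 0.38 tilt 0.0
[0.8  0.56 1.79] 0.92 0.38 tilt 0.0
[0.93 0.33 1.88] 0.95 0.38 tilt 0.0
[0.95 0.31 1.87] 0.961 0.371 tilt 0.014
[0.96 0.31 1.84] 0.971 0.361 tilt 0.028
[0.97 0.31 1.82] 0.981 0.352 tilt 0.043
[0.98 0.31 1.79] 0.99 0.342 tilt 0.058
[0.99 0.31 1.77] 1.0 0.333 tilt 0.073
[1.   0.31 1.74] 1.009 0.325 tilt 0.088
[1.01 0.31 1.72] 1.019 0.316 tilt 0.104
z0 0.45
[0.57 0.79 1.78] 0.83 0.45 tilt 0.0
[0.66 0.66 1.82] 0.86 0.45 tilt 0.0
[0.76 0.49 1.89] 0.89 0.45 tilt 0.0
[0.87 0.31 1.96] 0.916 0.447 tilt 0.003
[0.88 0.31 1.93] 0.927 0.437 tilt 0.017
[0.89 0.31 1.91] 0.938 0.426 tilt 0.03
[0.91 0.31 1.88] 0.949 0.415 tilt 0.044
[0.92 0.31 1.86] 0.96 0.405 tilt 0.059
[0.93 0.31 1.83] 0.97 0.395 tilt 0.073
[0.94 0.31 1.81] 0.981 0.385 tilt 0.088
[0.95 0.31 1.78] 0.991 0.375 tilt 0.103
[0.96 0.31 1.75] 1.001 0.366 tilt 0.117
```

Call:
jog_arm --motion '[{"dx": 0,"dy": 0,"dz": 0,"turn": 0},{"dx": 0,"dy": 0,"dz": 0,"turn": 0},{"dx": 0,"dy": 0,"dz": 0,"turn": 0},{"dx": 0,"dy": 0,"dz": 0,"turn": 0},{"dx": 0,"dy": 0,"dz": 0,"turn": 0}]' --fingers 0 --grip_force 90

```text
time: 14.93
tool_pos: [0.4523, -0.2145, 0.0695]
tcp_rot: [1.89, 2.492, 0.015]
wrist_force: [-0.5, 0.7, 4.9]
width: 0.094
```

Call:
jog_arm --motion '[{"dx": 0,"dy": 0,"dz": 0.5,"turn": 0},{"dx": 0,"dy": 0,"dz": 1,"turn": 0},{"dx": 0,"dy": 0,"dz": 1.5,"turn": 0},{"dx": 0,"dy": 0,"dz": 2,"turn": 0},{"dx": 0,"dy": 0,"dz": 2,"turn": 0},{"dx": 0,"dy": 0,"dz": 2,"turn": 0},{"dx": 0,"dy": 0,"dz": 2,"turn": 0},{"dx": 0,"dy": 0,"dz": 1,"turn": 0},{"dx": 0,"dy": 0,"dz": 0,"turn": 0},{"dx": 0,"dy": 0,"dz": 0,"turn": 0}]'

```text
time: 15.77
tool_pos: [0.4512, -0.2139, 0.1883]
tcp_rot: [1.891, 2.493, 0.015]
wrist_force: [-0.5, -0.8, -2.6]
width: 0.091
```

```bash
python3 st.py; python3 - <<'E'
from h import *
p,d,W=look("scene"); a=p[60:260,130:330]; b,d2,W2=look("wrist"); np.savez("/tmp/s6",p=p,W=W)
save("lift.png",np.hstack([cv2.resize(a,(400,400)),cv2.resize(b,(400,300))[:,:] if 0 else cv2.copyMakeBorder(cv2.resize(b,(400,300)),0,100,0,0,cv2.BORDER_CONSTANT)]))
E
```

```text
t 15.77 q [-0.498 -0.048  2.03   0.008  1.147 -0.774] tcp [ 0.4512 -0.2139  0.1883] F [-0.5 -0.8 -2.6] w 0.091
z [ 0.015  0.    -1.   ] y [0.963 0.269 0.015] yaw of y deg 15.6
```

View pics/lift.png

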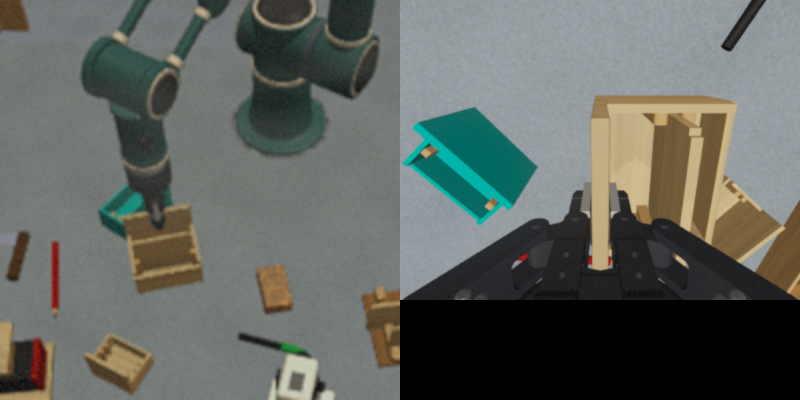

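Call:
jog_arm --motion '[{"dx": 0,"dy": 0,"dz": 1,"turn": -0.015},{"dx": 0.5,"dy": 0,"dz": 1.5,"turn": -0.03},{"dx": 1,"dy": -0.1,"dz": 2,"turn": -0.04},{"dx": 1.5,"dy": -0.2,"dz": 2,"turn": -0.04},{"dx": 1.8,"dy": -0.3,"dz": 2,"turn": -0.04},{"dx": 1.8,"dy": -0.3,"dz": 2,"turn": -0.04},{"dx": 1.8,"dy": -0.3,"dz": 2,"turn": -0.04},{"dx": 2,"dy": -0.3,"dz": 2,"turn": -0.04},{"dx": 2,"dy": -0.3,"dz": 2,"turn": -0.04},{"dx": 2,"dy": -0.3,"dz": 2,"turn": -0.04},{"dx": 2,"dy": -0.3,"dz": 2,"turn": -0.04},{"dx": 2,"dy": -0.3,"dz": 2,"turn": -0.04}]'

```text
time: 16.87
tool_pos: [0.6358, -0.2407, 0.4129]
tcp_rot: [2.399, 2.012, 0.009]
wrist_force: [0.3, 0.2, -2.4]
width: 0.094
```

Call:
jog_arm --motion '[{"dx": 2.2,"dy": -0.3,"dz": 2,"turn": -0.04},{"dx": 2.2,"dy": -0.3,"dz": 1.7,"turn": -0.04},{"dx": 2.2,"dy": -0.3,"dz": 0,"turn": -0.04},{"dx": 2.2,"dy": -0.3,"dz": 0,"turn": -0.021},{"dx": 2.2,"dy": -0.4,"dz": 0,"turn": 0},{"dx": 2.2,"dy": -0.4,"dz": 0,"turn": 0},{"dx": 2.2,"dy": -0.4,"dz": 0,"turn": 0},{"dx": 2,"dy": -0.4,"dz": 0,"turn": 0},{"dx": 1,"dy": -0.3,"dz": 0,"turn": 0},{"dx": 0,"dy": 0,"dz": 0,"turn": 0}]'

```text
time: 17.7
tool_pos: [0.821, -0.2721, 0.4451]
tcp_rot: [2.533, 1.842, 0.005]
wrist_force: [0.6, -0.4, -1.7]
width: 0.096
```

```bash
python3 st.py
```

```text
t 17.7 q [-0.348  0.654  0.675 -0.003  1.804 -0.035] tcp [ 0.821  -0.2721  0.4451] F [ 0.6 -0.4 -1.7] w 0.096
z [ 0.008 -0.006 -1.   ] y [ 0.951 -0.308  0.009] yaw of y deg -18.0
```

Call:
jog_arm --motion '[{"dx": 1.5,"dy": -0.5,"dz": 0,"turn": 0},{"dx": 2.5,"dy": -0.8,"dz": 0,"turn": 0},{"dx": 3,"dy": -1,"dz": 0,"turn": 0},{"dx": 3.5,"dy": -1.15,"dz": 0,"turn": 0},{"dx": 3.8,"dy": -1.24,"dz": 0,"turn": 0},{"dx": 3.8,"dy": -1.24,"dz": 0,"turn": 0},{"dx": 3.8,"dy": -1.24,"dz": 0,"turn": 0},{"dx": 3.8,"dy": -1.24,"dz": 0,"turn": 0}]'

```text
time: 18.37
tool_pos: [0.9528, -0.3154, 0.3777]
tcp_rot: [2.447, 1.779, 0.118]
wrist_force: [0.5, -0.3, -2.2]
width: 0.092
```

```bash
python3 st.py
```

```text
t 18.37 q [-0.345  0.947  0.314  0.     1.742 -0.031] tcp [ 0.9528 -0.3154  0.3777] F [ 0.5 -0.3 -2.2] w 0.092
z [ 0.13  -0.047 -0.99 ] y [ 0.942 -0.305  0.138] yaw of y deg -18.0
```

Call:
jog_arm --motion '[{"dx": 3.8,"dy": -1.24,"dz": 0,"turn": 0},{"dx": 3,"dy": -1,"dz": 0,"turn": 0},{"dx": 0,"dy": 0,"dz": 0,"turn": 0},{"dx": 0,"dy": 0,"dz": 0,"turn": 0}]'

```text
time: 18.7
tool_pos: [0.9771, -0.3234, 0.3547]
tcp_rot: [2.419, 1.759, 0.152]
wrist_force: [0.7, -0.2, -2.3]
width: 0.091
```

```bash
python3 st.py
```

```text
t 18.7 q [-3.440e-01  9.730e-01  3.150e-01  1.000e-03  1.675e+00 -3.100e-02] tcp [ 0.9771 -0.3234  0.3547] F [ 0.7 -0.2 -2.3] w 0.091
z [ 0.168 -0.059 -0.984] y [ 0.936 -0.303  0.178] yaw of y deg -17.9
```

Call:
jog_arm --motion '[{"dx": -1.5,"dy": 0.4,"dz": 0,"turn": 0},{"dx": -2.5,"dy": 0.7,"dz": 0,"turn": 0},{"dx": -3,"dy": 0.8,"dz": 0,"turn": 0},{"dx": -3,"dy": 0.8,"dz": 0,"turn": 0},{"dx": -3,"dy": 0.8,"dz": 0,"turn": 0},{"dx": -3,"dy": 0.8,"dz": 0,"turn": 0},{"dx": -3,"dy": 0.8,"dz": 0,"turn": 0},{"dx": -3,"dy": 0.8,"dz": 0,"turn": 0},{"dx": -3,"dy": 0.8,"dz": 0,"turn": 0},{"dx": -3,"dy": 0.8,"dz": 0,"turn": 0},{"dx": -3,"dy": 0.8,"dz": 0,"turn": 0},{"dx": -3,"dy": 0.8,"dz": 0,"turn": 0}]'

```text
time: 19.7
tool_pos: [0.6358, -0.2319, 0.3605]
tcp_rot: [2.413, 1.755, 0.159]
wrist_force: [-0.5, 0.5, -1.7]
width: 0.096
```

Call:
jog_arm --motion '[{"dx": -3,"dy": 0.8,"dz": 0,"turn": 0},{"dx": -3,"dy": 0.8,"dz": 0,"turn": 0},{"dx": -2.5,"dy": 0.8,"dz": 0,"turn": 0},{"dx": -2,"dy": 1,"dz": 0,"turn": 0.013},{"dx": -1.5,"dy": 2,"dz": 0,"turn": 0.014},{"dx": 0,"dy": 2.5,"dz": -0.3,"turn": 0.013},{"dx": 0,"dy": 3,"dz": -0.5,"turn": 0.013},{"dx": 0,"dy": 3,"dz": -0.5,"turn": 0.013},{"dx": 0,"dy": 3,"dz": -0.5,"turn": 0.013},{"dx": 0,"dy": 3,"dz": -0.5,"turn": 0.013},{"dx": 0,"dy": 3,"dz": -0.5,"turn": 0.013},{"dx": 0,"dy": 3,"dz": -0.5,"turn": 0.013}]'

```text
time: 20.7
tool_pos: [0.5172, 0.0277, 0.3273]
tcp_rot: [2.309, 1.898, 0.174]
wrist_force: [0.9, 0.9, -3.2]
width: 0.093
```

```bash
python3 st.py
```

```text
t 20.7 q [ 0.037 -0.206  1.924 -0.049  1.243  0.243] tcp [0.5172 0.0277 0.3273] F [ 0.9  0.9 -3.2] w 0.093
z [ 0.182 -0.04  -0.982] y [ 0.964 -0.19   0.187] yaw of y deg -11.2
```

Call:
jog_arm --motion '[{"dx": 0,"dy": 2.5,"dz": -1,"turn": 0.012},{"dx": 0,"dy": 2,"dz": -1,"turn": 0},{"dx": 0,"dy": 1.4,"dz": -1,"turn": 0},{"dx": 0,"dy": 0.8,"dz": -0.7,"turn": 0},{"dx": 0,"dy": 0,"dz": 0,"turn": 0},{"dx": 0,"dy": 0,"dz": 0,"turn": 0},{"dx": 0,"dy": 0,"dz": 0,"turn": 0},{"dx": 0,"dy": 0,"dz": 0,"turn": 0}]'

```text
time: 21.37
tool_pos: [0.5187, 0.0925, 0.2895]
tcp_rot: [2.3, 1.911, 0.174]
wrist_force: [-0.0, -0.5, -1.7]
width: 0.095
```

```bash
python3 st.py; cat > fin.py <<'E'
from h import *
p,d,W=look("scene"); np.savez("/tmp/s7",p=p,W=W)
pt,dt,Wt=look("top"); np.savez("/tmp/t7",p=pt,W=Wt)
pw,dw,Ww=look("wrist"); np.savez("/tmp/w7",p=pw,W=Ww)
yaw=np.radians(-10.5); t=.18
X=np.array([np.cos(yaw)*np.cos(t),np.sin(yaw)*np.cos(t),np.sin(t)]); Y=np.array([-np.sin(yaw),np.cos(yaw),0]); M=np.array([X,Y,np.cross(X,Y)]); lens=np.array([.754,.0516,.286])
def plane(Q,tol=.002):
    rng=np.random.default_rng(0); best=None
    for _ in range(800):
        t=Q[rng.choice(len(Q),3,False)]; v=np.cross(t[1]-t[0],t[2]-t[0]); l=np.linalg.norm(v)
        if l<1e-7: continue
        v/=l; k=abs((Q-t[0])@v)<tol
        if best is None or k.sum()>best.sum(): best=k
    return Q[best].mean(0),np.linalg.svd(Q[best]-Q[best].mean(0))[2][2],best
for n,P,V in(("scene",p,W),("top",pt,Wt),("wrist",pw,Ww)):
    P=P.astype(int); L=(V-lens)@M.T
    m=(P[...,0]-P[...,2]>20)&(P[...,0]>100)&(V[...,2]>.17)&(L[...,0]>-.3)&(L[...,0]<-.1)&(abs(L[...,1])<.09)
    Q=L[m]; print(n,m.sum(),"lens-frame min",np.percentile(Q,.5,0).round(3),"max",np.percentile(Q,99.5,0).round(3))
    if m.sum()>200:
        rest=Q
        for _ in range(4):
            c,v,b=plane(rest); print("   plane",b.sum(),"c",c.round(3),"n",(v*np.sign(v[abs(v).argmax()])).round(3)); rest=rest[~b]
            if len(rest)<60: break
save("fin.png",np.hstack([cv2.resize(p[120:280,180:340],(400,400)),cv2.resize(pt[40:200,150:310],(400,400))]))
E
python3 fin.py
```

```text
t 21.37 q [ 0.175 -0.167  1.959 -0.075  1.177  0.382] tcp [0.5187 0.0925 0.2895] F [-0.  -0.5 -1.7] w 0.095
z [ 0.182 -0.038 -0.983] y [ 0.966 -0.18   0.186] yaw of y deg -10.5
scene 815 lens-frame min [-0.295 -0.07  -0.016] max [-0.137  0.058  0.432]
   plane 256 c [-0.183 -0.003  0.052] n [ 0.999 -0.004  0.04 ]
   plane 121 c [-0.179 -0.004  0.051] n [0.547 0.016 0.837]
   plane 70 c [-0.179 -0.001  0.034] n [0.116 0.027 0.993]
   plane 72 c [-0.189 -0.002  0.106] n [0.997 0.001 0.072]
top 1228 lens-frame min [-0.295 -0.068 -0.022] max [-0.137  0.059  0.426]
   plane 252 c [-0.181 -0.004 -0.015] n [ 0.012 -0.031  0.999]
   plane 147 c [-0.18  -0.006  0.035] n [ 0.998 -0.001  0.06 ]
   plane 116 c [-0.183  0.006 -0.014] n [-0.013  0.102  0.995]
   plane 74 c [-0.163 -0.003  0.03 ] n [0.218 0.009 0.976]
wrist 20253 lens-frame min [-0.239 -0.06  -0.017] max [-0.14   0.058  0.089]
   plane 6190 c [-0.221  0.02   0.084] n [ 0.196 -0.001  0.981]
   plane 6026 c [-0.203  0.003 -0.015] n [-0.008  0.001  1.   ]
   plane 3050 c [-0.194  0.057  0.028] n [0.015 1.    0.02 ]
   plane 2401 c [-0.159  0.013  0.029] n [ 0.128 -0.005  0.992]
```

View pics/fin.png

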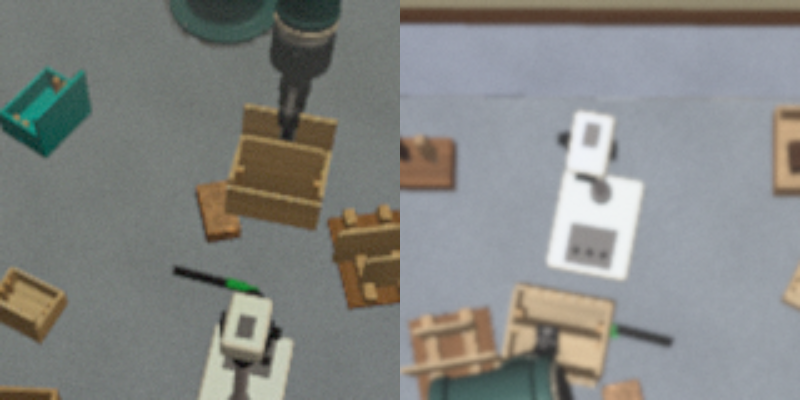

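Call:
jog_arm --motion '[{"dx": -0.5,"dy": 0.15,"dz": -0.1,"turn": 0},{"dx": -0.5,"dy": 0.15,"dz": -0.1,"turn": 0},{"dx": 0,"dy": 0,"dz": 0,"turn": 0},{"dx": 0,"dy": 0,"dz": 0,"turn": 0},{"dx": 0,"dy": 0,"dz": 0,"turn": 0},{"dx": 0,"dy": 0,"dz": 0,"turn": 0},{"dx": 0,"dy": 0,"dz": 0,"turn": 0},{"dx": 0,"dy": 0,"dz": 0,"turn": 0},{"dx": 0,"dy": 0,"dz": 0,"turn": 0},{"dx": 0,"dy": 0,"dz": 0,"turn": 0}]'

```text
time: 22.35
tool_pos: [0.5082, 0.0964, 0.2861]
tcp_rot: [2.3, 1.913, 0.172]
wrist_force: [0.6, -0.2, -1.0]
width: 0.097
```

```bash
python3 st.py; sed -i 's/^save("fin.*$//' fin.py; cat >> fin.py <<'E'
L=(Ww-lens)@M.T; P=pw.astype(int); m=(P[...,0]-P[...,2]>20)&(P[...,0]>100)&(abs(L[...,0]+.19)<.015)&(abs(L[...,1])<.06)
Q=L[m&(L[...,2]>.01)]; t=Q[:,2]>np.percentile(Q[:,2],97)-.004; print("divider top z",np.percentile(Q[:,2],[90,97,99]).round(4),"x",np.percentile(Q[t,0],[3,50,97]).round(4),"y",np.percentile(Q[t,1],[1,99]).round(4))
E
python3 fin.py | tail -7; python3 -c "
from h import *
for n,f in(('scene','/tmp/scene.npz'),):
  a=np.load(f)['W'];b=np.load('/tmp/s7.npz')['W'];m=(a[...,2]>.27)&(abs(a[...,0]-.8)<.06)&(abs(a[...,1]-.045)<.05);print('head shift',np.nanmedian((b-a)[m],0))
s=bot.read_state();print(abs(s['joint_vel']).max())"
```

```text
t 22.35 q [ 0.187 -0.183  1.979 -0.077  1.177  0.393] tcp [0.5082 0.0964 0.2861] F [ 0.6 -0.2 -1. ] w 0.097
z [ 0.18  -0.038 -0.983] y [ 0.967 -0.178  0.184] yaw of y deg -10.5
   plane 81 c [-0.24  -0.022  0.044] n [ 1.    -0.006  0.021]
wrist 20302 lens-frame min [-0.251 -0.058 -0.018] max [-0.152  0.06   0.088]
   plane 6225 c [-0.232  0.021  0.083] n [ 0.198 -0.     0.98 ]
   plane 6044 c [-0.215  0.005 -0.016] n [-0.001  0.004  1.   ]
   plane 2875 c [-0.179  0.022  0.029] n [ 0.127 -0.006  0.992]
   plane 2553 c [-0.203  0.059  0.026] n [0.015 1.    0.018]
divider top z [0.0765 0.077  0.0775] x [-0.2017 -0.1987 -0.1956] y [-0.0302  0.0478]
head shift [ 2.38234997e-05 -1.05928239e-06  5.53194868e-05]
0.009764861975785553
```

```bash
python3 -c "
from workcell import bot
print(bot.finish_job())"; python3 st.py
```

```text
the job is handed in; nothing more can be done
None
the job is handed in; nothing more can be done
```

The job is handed in. The 108 mm divider is home in the larger plywood tidy, and the arm is holding the tidy still in front of the document camera. It took about 22 s of the 58 s.

**How the tilt was done:** the moves only allow a turn about the vertical. To tip the tidy back, I pushed the arm against its outer reach limit, away from the camera, then carried the tilted grip back. I tried this with empty fingers at the start and levelled the gripper again near the base before picking up the divider.

**Divider:**
- On the bench after release, its top was 100 mm up and about square to the grooves. I did not measure the finger force on it after opening.
- In the final hold, its top is about 93 mm above the tidy's inner floor (92 mm is fully home). It leans about 4 mm at the top, within the groove play.

**Tidy in front of the lens:**

| Check | Measured | Allowed |
|---|---|---|
| Front wall to lens | about 151 mm | 125 to 175 mm |
| Sideways and up or down | within about 3 mm | 25 mm |
| Facing the lens | within about 0.02 rad | 0.17 rad |

- The tidy is gripped at 90 N and the joints are nearly still.
- The camera head has not shifted.

**Less certain:**
- I worked out the lens centre and tilt from the shape of the camera head, because the glass was not visible. The distance could be off by up to about 1 cm.
- At the reach limits, one joint (q3) read 2.571 against a stated limit of 2.57. I took this as rounding, but it could count as out of range.
- I did not re-measure the other panels or the things on the bench at the end. I saw nothing disturbed in the last picture.

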